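# Demagnetise the vee blocks in the step-feed tunnel

### The job

The vee blocks waiting on the plate come from the magnetic chuck and must be demagnetised. Switch the tunnel demagnetiser on; slide each block along the wiped plate, never lifting it off, into the loading bay until it bears on the back rail, then swing the sprung feed lever to its stop so that the pusher drives the block right through the live coil onto the outfeed, and let the lever spring home for the next one. When every block stands upright on the outfeed clear of the coil, switch the demagnetiser off; no block may be inside the coil while it is off, and leave the blower and the tape roll where they are.

Things in the scene. Friction and masses are not known exactly. Their poses are not given: they have to be found in the camera images.
- demag: tunnel demagnetiser with hand step feed, fixed to the bench, placed and turned differently each time. Origin at bench level; x points away from the robot, y left, z up. Numbers below are mm in this frame: (x, y). Aluminium slide plate, top at z 20, x -225 to 70, y -245 to 264. The feed lane runs along y, centred on x 0; blocks are fed towards -y: bay, coil, outfeed
- waiting (a point): middle of the waiting area on the plate surface, demag (-134, 13), z 20. Area: x -217 to -74, y -238 to 256, within lips 5 mm above the plate; four scribed places centred on x -134, y 178, 68, -42 and -152, near which the blocks start, length within 0.12 rad of demag x. The plate is level and open from here into the loading bay
- bay (a point): middle of the loading bay on the plate surface, demag (0, 60), z 20: the centre of a block's underside when loaded, length along demag x, far end on the back rail (front face x 46, 12 mm above the plate). The bay is y 0 to 105, open to the front, between coil mouth and pusher plate. A block more than about 8 mm short of the rail can jam on the coil's front edge
- coil (a point): middle of the coil on the plate surface, demag (0, -30), z 20. Housing: y -60 to 0, x -74 to 68, top z 87. The tunnel through it along y is 100 wide (x -54 to the back rail) and 55 high, with a small sloping lead-in ear at its front left edge (reaching x -63, y 9)
- outfeed (a point): where the centre of the last block's underside stands after a full stroke, demag (0, -89), z 20; earlier blocks stand in a row along demag -y, 34 mm apart. Outfeed: y -225 to -60 between back rail and a front rail (x -64 to -54), both 12 mm above the plate; closed at the right by the switch box (x -32 to 60, y -282 to -225, top z 62)
- lever_pivot (a point): pivot of the feed lever (vertical axis), demag (139.5, 145), z 102. The arm is a flat steel bar 25 wide at z 93 to 103, from the pivot post out to the handle
- lever_knob (a point): middle of the lever's upright black handle: 23 mm diameter, from z 102 to 155, this point at z 130; 200 mm from the pivot. Home is at demag (-12, 275), stop at demag (-12, 15)
- feed_lever (a joint): feed lever, rad: 0 home (handle to the left), 1.416 at its stop; grows anticlockwise from above, the handle passing from left to right on the robot's side of the pivot. A return spring pulls it home: about 2 N at the handle at home, 5 N at the stop, plus 1 to 3 N to push blocks; let go, it returns within about 2 s. Its toothed sector drives the pusher's rack 177 mm over the full swing
- pusher_face (a point): middle of the front of the pusher plate (88 wide along x, z 23 to 60), which moves along demag -y with the lever: demag y 105 at home, -72 at the stop
- coil_switch (a joint): mains toggle on the switch box, rad: 0 = off, leaning towards the robot; 1.0 = on, leaning away from it; 1 to 2 N at the ball; stays where it is put
- coil_switch_tip (a point): centre of the toggle's ball, 26 mm diameter, on a 55 mm stem hinged at demag (14, -253.5), z 84 (top of its socket z 97); the ball is at z 132 at both ends of its travel, demag x -12 when off, 40 when on
- vee_a_mid (a point): black steel vee block, 92 mm long (own x), 34 thick (own y), 52 high; the vee opens upward at mid length. Solid up to 22 mm; above, two horns whose tops span 30 to 46 mm from the middle, 34 thick: grip there across y. 0.13 to 0.23 kg. The point is its centre, 26 mm above its underside (46 above the bench). Upright at the start; Reads None from the start if this block is absent today
- vee_b_mid (a point): another such block, the same in all as vee_a_mid
- vee_c_mid (a point): another such block, the same in all as vee_a_mid
- vee_d_mid (a point): another such block, the same in all as vee_a_mid
- blower: rubber dust blower lying to the right, 47 x 150 mm, to be left alone
- tape_roll: roll of clear tape lying flat to the right, 94 mm across, 19 mm high, to be left alone

How it is judged:
On the way, in this order (a step that is already met when the one before it is completed fails the run):
1. the demagnetiser is switched on (value of joint coil_switch above 0.85 rad), for 0.2 s.
2. the lever stands at its stop with a block pushed out of the live coil (value of joint feed_lever above 1.33 rad and value of joint coil_switch above 0.7 rad and y of any of vee_a_mid, vee_b_mid, vee_c_mid, vee_d_mid in the frame of demag below -0.08 m), for 0.05 s.
3. every block is on the outfeed clear of the coil and the lever has sprung home, still switched on (value of joint feed_lever below 0.06 rad and value of joint coil_switch above 0.7 rad and y of vee_a_mid in the frame of demag between -0.215 and -0.08 m and x of vee_a_mid in the frame of demag between -0.016 and 0.012 m and angle between each of vee_a_mid, vee_b_mid, vee_c_mid, vee_d_mid's own z axis and vertical below 0.1 rad and y of vee_b_mid in the frame of demag between -0.215 and -0.08 m and x of vee_b_mid in the frame of demag between -0.016 and 0.012 m and y of vee_c_mid in the frame of demag between -0.215 and -0.08 m and x of vee_c_mid in the frame of demag between -0.016 and 0.012 m and y of vee_d_mid in the frame of demag between -0.215 and -0.08 m and x of vee_d_mid in the frame of demag between -0.016 and 0.012 m), for 0.2 s.
At the end, for the whole second after the job is handed in: every block present stands upright and at rest on the outfeed between its rails, its near side at least 3 mm clear of the coil; the feed lever is home (under 0.06 rad) and the switch is off (under 0.15 rad) (value of joint coil_switch below 0.15 rad and value of joint feed_lever below 0.06 rad and y of vee_a_mid in the frame of demag between -0.215 and -0.08 m and x of vee_a_mid in the frame of demag between -0.016 and 0.012 m and angle between each of vee_a_mid, vee_b_mid, vee_c_mid, vee_d_mid's own z axis and vertical below 0.1 rad and y of vee_b_mid in the frame of demag between -0.215 and -0.08 m and x of vee_b_mid in the frame of demag between -0.016 and 0.012 m and y of vee_c_mid in the frame of demag between -0.215 and -0.08 m and x of vee_c_mid in the frame of demag between -0.016 and 0.012 m and y of vee_d_mid in the frame of demag between -0.215 and -0.08 m and x of vee_d_mid in the frame of demag between -0.016 and 0.012 m); the robot touches nothing.
It fails at once if a block is lifted more than 10 mm off the plate or tipped over (z of any of vee_a_mid, vee_b_mid, vee_c_mid, vee_d_mid in the frame of demag above 0.056 m or angle between any of vee_a_mid, vee_b_mid, vee_c_mid, vee_d_mid's own z axis and vertical above 0.6 rad).
It fails at once if a block is in the middle of the coil while it is switched off (value of joint coil_switch below 0.5 rad and ((y of vee_a_mid in the frame of demag between -0.045 and -0.015 m and x of vee_a_mid in the frame of demag above -0.03 m) or (y of vee_b_mid in the frame of demag between -0.045 and -0.015 m and x of vee_b_mid in the frame of demag above -0.03 m) or (y of vee_c_mid in the frame of demag between -0.045 and -0.015 m and x of vee_c_mid in the frame of demag above -0.03 m) or (y of vee_d_mid in the frame of demag between -0.045 and -0.015 m and x of vee_d_mid in the frame of demag above -0.03 m))).
It fails at once if the blower or the tape roll is moved more than 40 mm (distance of any of blower, tape_roll from where it was at the start of the episode above 0.04 m).
Of vee_a, vee_b, vee_c, vee_d only 3 to 4 are there at a start; the rules pass over those that are not, and their reading is None.
At some moment in a run one of vee_a, vee_b, vee_c, vee_d may be knocked a few centimetres aside while the robot is not near it.
Once in a run the grip may slacken for a moment while it holds something.
It also fails if it takes over 210 s, if anything falls off the work surface, if the arm or the gripper's body presses on something with over 40 N, if the wrist force passes 120 N, or if a joint passes its speed limit or range.

### The arm

A 6-joint arm with a two-finger parallel gripper is mounted at the origin on a cart in front of the work surface, level with it; the furniture and walls round the work are solid. World frame = base frame: x ahead of the robot, y to its left, z up, the work surface at z = 0. Lengths are in m, angles in rad, forces in N, time in s.
With the tool pointing down it reaches from about 0.375 to 0.9 m from the base axis. Payload 3.1 kg.
Tool frame: the origin (TCP) lies between the finger pads; the fingertips stand 19 mm ahead of it and the grasp point (between the pads) is the TCP; z points along the fingers, y is the line along which they close (so a half turn about z gives the same grasp; the last joint's range is limited). The gripper opens to 87 mm and grips with 3 to 60 N. Pads are 19 mm wide; open, the fingers measure 117 mm over their backs; the gripper's body (75 mm by 190 mm) begins 51 mm behind the grasp point.
Start: joints at [-1.51, 0.527, 1.433, -0, 1.181, -0.178], TCP at [0.148, -0.607, 0.242] pointing down, gripper open.
Joint ranges: [-3.08, 3.08], [-0.75, 2.2], [0.22, 2.44], [-1.43, 4.57], [0, 2.65], [-2.85, 2.85]. Speed limits (rad/s): [2.79, 2.79, 3.14, 3.14, 3.14, 3.14].

### API

Orientations are given as [roll, pitch, yaw] about the fixed x, y, z axes, in that order (R = Rz(yaw) Ry(pitch) Rx(roll)).
In Python, from station import env gives the robot as it stands.
- The arm moves only by the tool servo_tool, never from a script. Its argument "series" is a list of rows, each an object with "twist": the turn, a rotation vector about the tool's x, y, z as a fraction of full scale, a list of three; "linear": the shift along the tool's x, y, z as a fraction of full scale, a list of three; "jaw": the opening, from -1 (shut) to 1 (fully open). A call has 1 to 20 rows; each row shifts and turns the commanded pose from where the row before left it, along the tool's axes as they then stand; what a row does not reach is not made up. Full scale, the value 1, is 40 mm for a shift and 0.1 rad for a turn. A row lasts 1/10 s, in which the tool goes at most 50 mm and 8.59 degrees, less where a joint would pass 70% of its speed; a pose out of reach is approached as far as the arm can. A call with a number of a shift or a turn outside -1 to 1 is refused whole. A call with a gripper value outside its range is refused whole. The fingers move at their own pace and stop on an object; the grip force is fixed at half the most. Time passes only in rows, so rows that do not move let the fingers close. It gives the time, the measured TCP pose, the force, the opening and the grip force at its end, in the units of the state.
- env.read_state(): the state, without advancing time (a new reading comes with each control period).
- env.get_image(name): name is "scene" or "side" or "wrist"; returns the picture (480x640x3 uint8, red, green, blue); there is no depth.
- env.camera_params(name): a dict with "mtx" (3x3 intrinsics, pixels), "T" (4x4, takes a point from camera to world coordinates). Camera axes: x right, y down, z forward; pixel columns grow to the right and rows downward; lengths in m; the calibration is good to about 2 mm. A picture is of the moment at which its call begins: read the wrist's pose just before it. camera_params takes no time and is no camera call; for the wrist camera it gives the pose at the moment of the call.
- env.hand_in(): hands the job in; it is judged then, once.
The state is a dict: "time_s": time; "joint_pos": joint angles; "joint_velocities": joint speeds; "effort": joint torques, N m; "eef_pos": TCP position; "eef_rot": TCP orientation; "contact_force": force on the tool from outside, world axes, zero at the start; "ft_torque": the same for the moment, N m; "width": finger opening in m; "gripper_force": force on a finger pad.
Only numpy, scipy, OpenCV 4.12 (cv2) and the standard library are available. Lean on these libraries where they do the work, as an engineer would, in place of code of your own. Each camera call takes 0.05 s, during which the arm holds its last target. There are 200 camera calls.

## Working session

There is one attempt and no reset: what is moved stays moved. The work goes in short steps, Python scripts to look and compute and a tool call to move; the robot and the scene stay as the last step left them, time stands still between calls to the robot, and variables do not carry over. Pictures are saved under pics/ and viewed, at most 14 in all, crops included, and the job is handed in when it is done.

Besides the shell and the picture viewer there is one more tool, called after "Emit:" as name(argument=value, ...) on one line, values as JSON. servo_tool: Moves the arm, as the interface text tells. Its arguments: {"type":"object","properties":{"series":{"type":"array"}},"required":["series"]}

```bash
ls; mkdir -p pics
python3 - <<'E'
from station import env
import cv2
s=env.read_state(); print({k:s[k] for k in('time_s','eef_pos','eef_rot','width')})
for n in('scene','side'):
    cv2.imwrite(f'pics/{n}0.png',env.get_image(n)[:,:,::-1]); p=env.camera_params(n); print(n,p['mtx'],p['T'])
E
```

```text
pics
{'time_s': 0.0, 'eef_pos': array([ 0.14843479, -0.60639333,  0.24056613]), 'eef_rot': array([-3.13941498e+00, -3.93189911e-04,  2.39816249e-01]), 'width': 0.08704775672024057}
scene [[497.0879917    0.         323.83845721]
 [  0.         497.0879917  239.50395076]
 [  0.           0.           1.        ]] [[ 0.85559022 -0.40470953  0.3227624   0.27514574]
 [-0.51746094 -0.65164941  0.55460547 -0.62918664]
 [-0.01412619 -0.64153196 -0.76696623  0.9409929 ]
 [ 0.          0.          0.          1.        ]]
side [[478.38570412   0.         323.98007713]
 [  0.         478.38570412 243.60155152]
 [  0.           0.           1.        ]] [[-0.86485144 -0.217143    0.45263772  0.08705076]
 [-0.50193167  0.39165446 -0.77114939  0.82211017]
 [-0.00982789 -0.89412287 -0.44771387  0.59494887]
 [ 0.          0.          0.          1.        ]]
```

View pics/scene0.png

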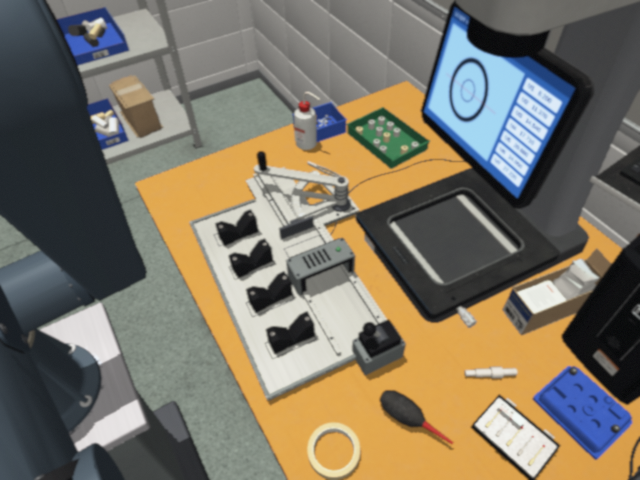

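View pics/side0.png

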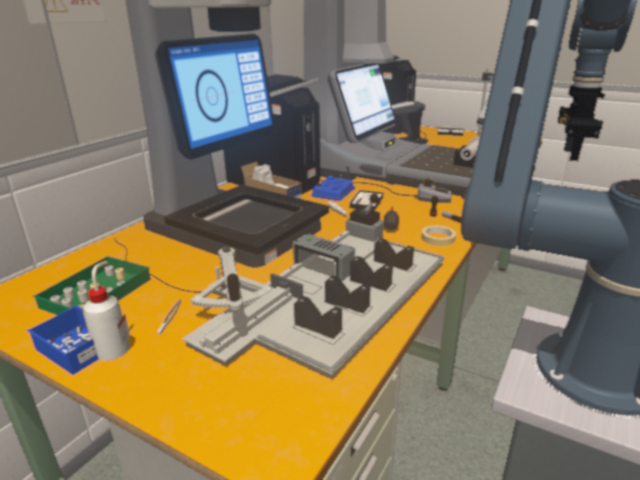

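The scene view shows four black vee blocks at about (237,228), (251,259), (269,293) and (290,331). The lever handle is at (262,160), the coil at (321,265), the switch at (377,335), and the tape and blower are at lower right. The side view shows the same layout. I'll enlarge both to fit the pose.

Run:
```python
import cv2
a=cv2.imread('pics/scene0.png')[140:410,180:420]; cv2.imwrite('pics/c1.png',cv2.resize(a,None,fx=2.2,fy=2.2,interpolation=cv2.INTER_CUBIC))
a=cv2.imread('pics/side0.png')[170:380,180:450]; cv2.imwrite('pics/c2.png',cv2.resize(a,None,fx=2.8,fy=2.8,interpolation=cv2.INTER_CUBIC))
```

```text
(no output)
```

View pics/c1.png

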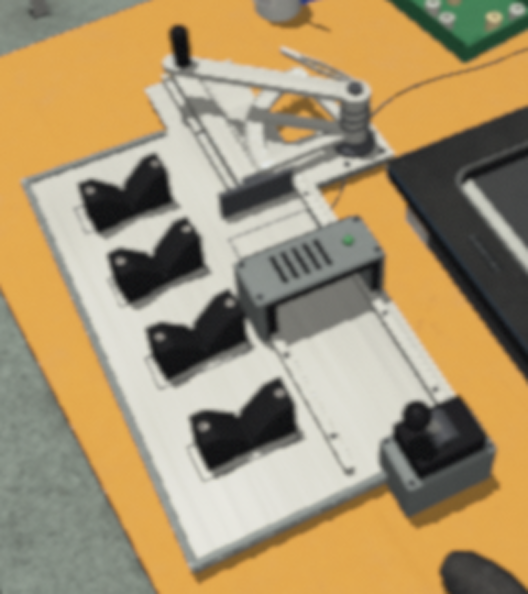

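View pics/c2.png

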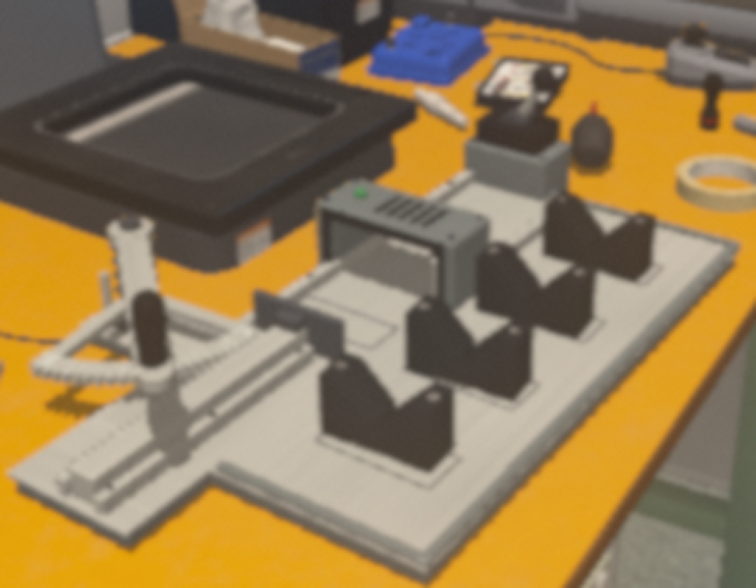

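Both crops show the coil top corners, toggle ball, handle top and plate corners clearly. I'll fit the demag pose to these points in both views.

```bash
cat > h.py <<'E'
import numpy as np, cv2
from scipy.optimize import least_squares
def proj(P,p):
    T=np.linalg.inv(p['T']); c=np.asarray(P)@T[:3,:3].T+T[:3,3]; c=c@p['mtx'].T; return c[:,:2]/c[:,2:]
def ray(uv,p,z):
    uv=np.atleast_2d(uv); d=np.c_[uv,np.ones(len(uv))]@np.linalg.inv(p['mtx']).T@p['T'][:3,:3].T; o=p['T'][:3,3]
    return o+d*((z-o[2])/d[:,2:])
def d2w(P,D):
    P=np.atleast_2d(P)/1000.; c,s=np.cos(D[2]),np.sin(D[2]); return np.c_[D[0]+c*P[:,0]-s*P[:,1],D[1]+s*P[:,0]+c*P[:,1],P[:,2]]
def w2d(W,D):
    W=np.atleast_2d(W); c,s=np.cos(D[2]),np.sin(D[2]); x,y=W[:,0]-D[0],W[:,1]-D[1]; return 1000*np.c_[c*x+s*y,-s*x+c*y,W[:,2]]
E
python3 - <<'E'
from station import env
from h import *
M=np.array([(-12,275,155),(-12,-253.5,132),(-74,0,87),(68,0,87),(68,-60,87),(-74,-60,87),(-225,-245,25),(-225,264,25)])
S=np.array([(179,31),(417,415),(237,268),(350,219),(383,255),(270,306),(197,567),(25,182)])/2.2+[180,140]
E=np.array([(148,296),(545,78),(450,248),(320,200),(360,181),(489,219),(738,240),(427,565)])/2.8+[180,170]
ps,pe=env.camera_params('scene'),env.camera_params('side')
f=lambda D:np.r_[proj(d2w(M,D),ps)-S,proj(d2w(M,D),pe)-E].ravel()
r=least_squares(f,[.6,0,0],loss='soft_l1'); print(r.x); print(f(r.x).reshape(-1,2).round(1))
D=r.x
# free triangulation height check of the ball, knob
for i in(0,1):
    g=least_squares(lambda X:np.r_[proj([X],ps)[0]-S[i],proj([X],pe)[0]-E[i]],[.6,0,.1]); print(M[i],w2d(g.x,D).round(1))
for n,P in dict(bay=(0,60,20),ball=(-12,-253.5,132),ballon=(40,-253.5,132),knob=(-12,275,130),stop=(-12,15,130),piv=(139.5,145,102),w=(-134,178,20),w4=(-134,-152,20)).items(): 
    w=d2w(P,D)[0];print(n,w.round(3),np.hypot(*w[:2]).round(3))
E
```

```text
[ 0.60722018 -0.02143303 -0.07610901]
[[-1.2 -1. ]
 [ 0.3  0.7]
 [-2.8 -2.2]
 [ 3.6 -3. ]
 [ 1.6 -0.7]
 [-6.2  0.6]
 [-2.5  1.9]
 [-3.1 -0.4]
 [-0.7 -1.6]
 [-1.3  0.2]
 [ 0.8 -2. ]
 [-2.6 -0.3]
 [-2.1 -2.4]
 [ 0.7 -1.8]
 [ 0.7 -0.2]
 [ 0.2 -1.5]]
[-12. 275. 155.] [[-10.9 273.4 151.1]]
[ -12.  -253.5  132. ] [[ -13.5 -253.5  134. ]]
bay [0.612 0.038 0.02 ] 0.613
ball [ 0.576 -0.273  0.132] 0.638
ballon [ 0.628 -0.277  0.132] 0.686
knob [0.616 0.254 0.13 ] 0.666
stop [ 0.596 -0.006  0.13 ] 0.596
piv [0.757 0.113 0.102] 0.766
w [0.487 0.166 0.02 ] 0.515
w4 [ 0.462 -0.163  0.02 ] 0.49
```

Emit:
servo_tool(series=[{"twist": [0, 0, 0.79], "linear": [0, 0, -0.5], "jaw": 1}, {"twist": [0, 0, 0.79], "linear": [0, 0, -0.5], "jaw": 1}, {"twist": [0, 0, 0.79], "linear": [0, 0, -0.5], "jaw": 1}, {"twist": [0, 0, 0.79], "linear": [0, 0, -0.5], "jaw": 1}, {"twist": [0, 0, 0], "linear": [0.43, -0.95, -0.2], "jaw": 1}, {"twist": [0, 0, 0], "linear": [0.43, -0.95, -0.2], "jaw": 1}, {"twist": [0, 0, 0], "linear": [0.43, -0.95, -0.2], "jaw": 1}, {"twist": [0, 0, 0], "linear": [0.43, -0.95, -0.2], "jaw": 1}, {"twist": [0, 0, 0], "linear": [0.43, -0.95, -0.2], "jaw": 1}, {"twist": [0, 0, 0], "linear": [0.43, -0.95, -0.2], "jaw": 1}, {"twist": [0, 0, 0], "linear": [0.43, -0.95, -0.2], "jaw": 1}, {"twist": [0, 0, 0], "linear": [0.43, -0.95, -0.2], "jaw": 1}, {"twist": [0, 0, 0], "linear": [0.43, -0.95, -0.2], "jaw": 1}, {"twist": [0, 0, 0], "linear": [0.43, -0.95, -0.2], "jaw": 1}, {"twist": [0, 0, 0], "linear": [0.43, -0.95, -0.2], "jaw": 1}, {"twist": [0, 0, 0], "linear": [0.43, -0.95, -0.2], "jaw": 1}, {"twist": [0, 0, 0], "linear": [0.43, -0.95, -0.2], "jaw": 1}, {"twist": [0, 0, 0], "linear": [0.43, -0.95, -0.2], "jaw": 1}, {"twist": [0, 0, 0], "linear": [0.43, -0.95, -0.2], "jaw": 1}, {"twist": [0, 0, 0], "linear": [0.43, -0.95, -0.2], "jaw": 1}])

```text
time_s: 2.1
eef_pos: [0.4694, -0.02, 0.4496]
eef_rot: [3.142, 0.001, -0.076]
contact_force: [-0.2, -0.7, -0.5]
width: 0.0868
gripper_force: 0.0
```

Run:
```python
from station import env
import cv2
p=env.camera_params('wrist'); a=env.get_image('wrist'); cv2.imwrite('pics/w1.png',a[:,:,::-1])
import numpy as np; np.savez('w1.npz',**p); print(p['mtx'].round(1),p['T'].round(3)); s=env.read_state(); print(s['eef_pos'],s['eef_rot'],s['joint_pos'])
```

```text
[[427.6   0.  319.2]
 [  0.  427.6 241.6]
 [  0.    0.    1. ]] [[-0.077 -0.964 -0.256  0.54 ]
 [-0.997  0.074  0.02  -0.026]
 [-0.     0.257 -0.966  0.592]
 [ 0.     0.     0.     1.   ]]
[ 0.47233303 -0.0150182   0.45093636] [-3.13575111 -0.00482493 -0.07063823] [-0.27306087  0.1162359   1.47181721  0.00669374  1.549988    1.36823221]
```

View pics/w1.png

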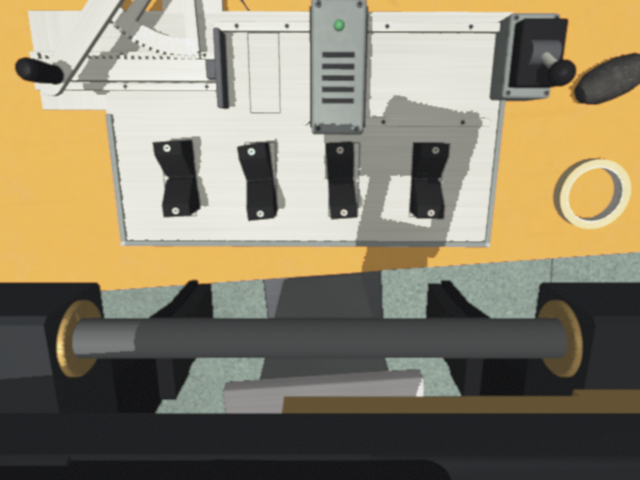

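The wrist view is square to the plate. The blocks' horn-top dots are near (167,148)/(176,211), (251,152)/(260,213), (340,150)/(344,212) and (436,150)/(432,212). The handle is at (30,70), the ball at (562,72), and the front plate corners at (123,243) and (489,246). I'll enlarge the blocks and the switch.

Run:
```python
import cv2
a=cv2.imread('pics/w1.png'); cv2.imwrite('pics/c3.png',cv2.resize(a[0:256,100:500],None,fx=2,fy=2,interpolation=cv2.INTER_CUBIC))
```

```text
(no output)
```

View pics/c3.png

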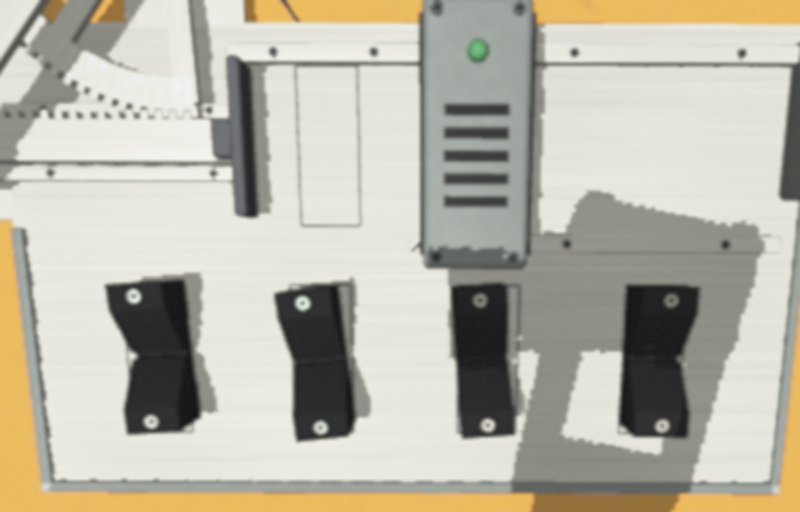

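```bash
cat >> h.py <<'E'
def corr(p,c):
    R=cv2.Rodrigues(np.asarray(c[:3],float))[0]; T=p['T'].copy(); T[:3,:3]=R@T[:3,:3]; T[:3,3]+=c[3:]; return dict(mtx=p['mtx'],T=T)
E
python3 - <<'E'
from station import env
from h import *
M=np.array([(-12,275,155),(-12,-253.5,132),(68,0,87),(68,-60,87),(-225,-245,25),(-225,264,25)])
S=np.array([(179,31),(417,415),(350,219),(383,255),(197,567),(25,182)])/2.2+[180,140]
E=np.array([(148,296),(545,78),(320,200),(360,181),(738,240),(427,565)])/2.8+[180,170]
MW=np.array([(-225,264,25),(-225,-245,25),(-46,77,20),(-46,43,20),(-12,275,155),(-12,-253.5,132)])
W=np.array([(43,488),(779,492),(300,226),(360,226),(-148,138),(924,144)])/2+[100,0]
ps,pe,pw=env.camera_params('scene'),env.camera_params('side'),dict(np.load('w1.npz'))
def f(v):
    D,c=v[:3],v[3:]
    return np.r_[proj(d2w(M,D),ps)-S,proj(d2w(M,D),pe)-E,proj(d2w(MW,D),corr(pw,c))-W].ravel()
F=lambda v:np.r_[f(v),v[3:6]/.005,v[6:]/.003]
r=least_squares(F,[.6,0,0]+[0]*6,loss='soft_l1'); D=r.x[:3];c=r.x[3:]; print(r.x.round(4)); print(f(r.x).reshape(-1,2).round(1)); np.save('D.npy',D)
B=np.array([(133,296),(151,422),(303,303),(320,428),(480,300),(487,426),(671,300),(662,426)])/2+[100,0]
pc=corr(pw,c); X=ray(B,pc,.072); d=w2d(X,D)
SN=np.array([(86,192),(117,262),(153,343),(196,428)])/2.2+[180,140]
for i in range(4):
    a,b=d[2*i],d[2*i+1]; m=(a+b)/2; v=a-b
    g=least_squares(lambda Y:np.r_[proj([Y],pc)[0]-B[2*i+1],proj([Y],ps)[0]-SN[i]],[.5,0,.07]).x
    print(m[:2].round(1),'yaw',np.arctan2(v[1],v[0]).round(3),'len',np.hypot(*v[:2]).round(1),'world',((X[2*i]+X[2*i+1])/2).round(4),'z',g[2].round(3))
for n,P in dict(ball=(-12,-253.5,132),knob=(-12,275,130),bay=(0,60,20)).items(): print(n,d2w(P,D)[0].round(4))
E
```

```text
[ 6.06e-01 -2.15e-02 -7.76e-02  8.00e-04  3.00e-04  4.00e-04 -5.00e-04
  6.00e-04  3.10e-03]
[[-1.5 -0.9]
 [-0.4  1.1]
 [ 3.2 -2.7]
 [ 1.1 -0.4]
 [-3.4  2.2]
 [-3.5 -0.4]
 [-0.4 -1.5]
 [-0.7  0.3]
 [-2.1 -0.2]
 [-1.6 -2.3]
 [ 1.3  0. ]
 [ 0.5 -1.3]
 [ 1.   2. ]
 [ 0.7  0.6]
 [ 3.1 -1.7]
 [-0.5 -1.7]
 [-1.  -0.1]
 [-0.9  0.6]]
[-128.3  172.4] yaw 0.055 len 76.7 world [0.4914 0.1604 0.072 ] z 0.07
[-132.1   69.2] yaw 0.099 len 76.6 world [0.4796 0.0577 0.072 ] z 0.072
[-130.5  -35.9] yaw 0.071 len 76.9 world [ 0.4731 -0.0471  0.072 ] z 0.065
[-130.3 -147.5] yaw -0.002 len 76.7 world [ 0.4646 -0.1584  0.072 ] z 0.073
ball [ 0.5744 -0.2733  0.132 ]
knob [0.6153 0.2536 0.13  ]
bay [0.6106 0.0383 0.02  ]
```

Emit:
servo_tool(series=[{"twist": [0, 0, 0], "linear": [0.205, 0.68, 0.7], "jaw": -1}, {"twist": [0, 0, 0], "linear": [0.205, 0.68, 0.7], "jaw": -1}, {"twist": [0, 0, 0], "linear": [0.205, 0.68, 0.7], "jaw": -1}, {"twist": [0, 0, 0], "linear": [0.205, 0.68, 0.7], "jaw": -1}, {"twist": [0, 0, 0], "linear": [0.205, 0.68, 0.7], "jaw": -1}, {"twist": [0, 0, 0], "linear": [0.205, 0.68, 0.7], "jaw": -1}, {"twist": [0, 0, 0], "linear": [0.205, 0.68, 0.7], "jaw": -1}, {"twist": [0, 0, 0], "linear": [0.205, 0.68, 0.7], "jaw": -1}, {"twist": [0, 0, 0], "linear": [0.205, 0.68, 0.7], "jaw": -1}, {"twist": [0, 0, 0], "linear": [0, 0, 0.79], "jaw": -1}, {"twist": [0, 0, 0], "linear": [0, 0, 0.79], "jaw": -1}, {"twist": [0, 0, 0], "linear": [0, 0, 0], "jaw": -1}])

```text
time_s: 3.35
eef_pos: [0.5208, -0.2698, 0.1297]
eef_rot: [-3.135, 0.009, -0.077]
contact_force: [-0.4, 1.1, -1.0]
width: 0.0024
gripper_force: 0.0
```

Run:
```python
from station import env
from h import *
D=np.load('D.npy'); print(w2d(env.read_state()['eef_pos'],D).round(1))
p=env.camera_params('wrist'); np.savez('w2.npz',**p); cv2.imwrite('pics/w2.png',env.get_image('wrist')[:,:,::-1])
```

```text
[[ -65.7 -254.1  129.7]]
```

View pics/w2.png

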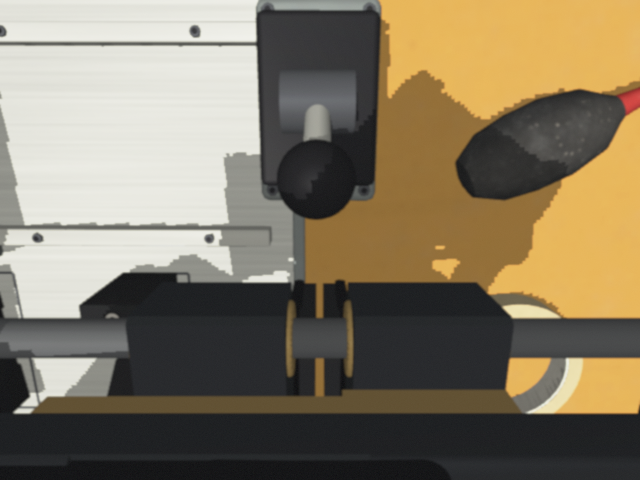

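The closed fingers (px 320) line up with the toggle ball (316,180), so I'll push it away.

Emit:
servo_tool(series=[{"twist": [0, 0, 0], "linear": [0.3, 0, 0], "jaw": -1}, {"twist": [0, 0, 0], "linear": [0.3, 0, 0], "jaw": -1}, {"twist": [0, 0, 0], "linear": [0.3, 0, 0], "jaw": -1}, {"twist": [0, 0, 0], "linear": [0.3, 0, 0], "jaw": -1}, {"twist": [0, 0, 0], "linear": [0.3, 0, 0], "jaw": -1}, {"twist": [0, 0, 0], "linear": [0.3, 0, 0], "jaw": -1}, {"twist": [0, 0, 0], "linear": [0.3, 0, 0], "jaw": -1}, {"twist": [0, 0, 0], "linear": [0.05, 0, 0], "jaw": -1}, {"twist": [0, 0, 0], "linear": [0, 0, 0], "jaw": -1}])

```text
time_s: 4.3
eef_pos: [0.6046, -0.277, 0.1352]
eef_rot: [-3.14, 0.015, -0.073]
contact_force: [-15.7, 0.5, 8.7]
width: 0.0005
gripper_force: 8.4
```

Run:
```python
from station import env
from h import *
D=np.load('D.npy'); s=env.read_state(); print(w2d(s['eef_pos'],D).round(1),s['contact_force'])
cv2.imwrite('pics/w3.png',env.get_image('wrist')[:,:,::-1])
```

```text
[[  18.5 -254.8  135.2]] [-15.69263434   0.45281415   8.69848869]
```

View pics/w3.png

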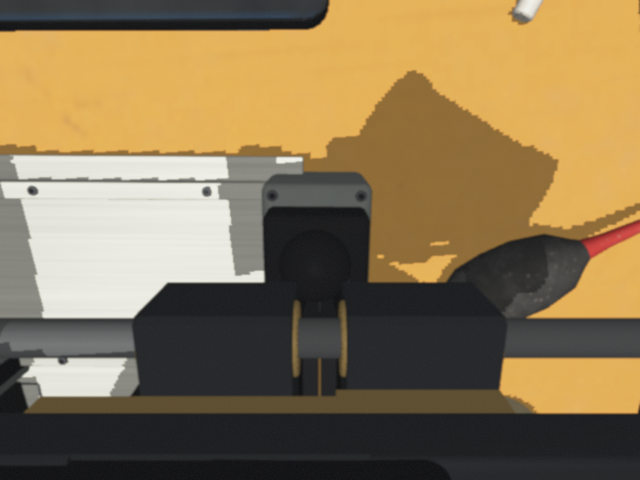

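The ball is against its away stop (about (316,265) in the picture) with 16 N, so the switch is on. I'll back off and go to the second block.

Emit:
servo_tool(series=[{"twist": [0, 0, 0], "linear": [-1, 0, -0.5], "jaw": -1}, {"twist": [0, 0, 0], "linear": [-0.422, -0.886, 0], "jaw": 1}, {"twist": [0, 0, 0], "linear": [-0.422, -0.886, 0], "jaw": 1}, {"twist": [0, 0, 0], "linear": [-0.422, -0.886, 0], "jaw": 1}, {"twist": [0, 0, 0], "linear": [-0.422, -0.886, 0], "jaw": 1}, {"twist": [0, 0, 0], "linear": [-0.422, -0.886, 0], "jaw": 1}, {"twist": [0, 0, 0], "linear": [-0.422, -0.886, 0], "jaw": 1}, {"twist": [0, 0, 0], "linear": [-0.422, -0.886, 0], "jaw": 1}, {"twist": [0, 0, 0], "linear": [-0.422, -0.886, 0], "jaw": 1}, {"twist": [0, 0, 0], "linear": [-0.422, -0.886, 0], "jaw": 1}, {"twist": [0, 0, 0], "linear": [0, 0, 0.6], "jaw": 1}, {"twist": [0, 0, 0], "linear": [0, 0, 0], "jaw": 1}, {"twist": [0, 0, 0], "linear": [0, 0, 0], "jaw": 1}])

```text
time_s: 5.65
eef_pos: [0.4444, 0.0547, 0.131]
eef_rot: [3.142, -0.002, -0.076]
contact_force: [0.9, 0.1, 1.1]
width: 0.0845
gripper_force: 0.0
```

```bash
cat > st.py <<'E'
from station import env
from h import *
D=np.load('D.npy'); s=env.read_state(); print('t',s['time_s'],'demag',w2d(s['eef_pos'],D).round(1),'yawrel',round(s['eef_rot'][2]-D[2],3),s['contact_force'].round(1),round(s['width'],4))
E
python3 st.py
python3 - <<'E'
from station import env
import cv2
cv2.imwrite('pics/w4.png',env.get_image('wrist')[:,:,::-1]);cv2.imwrite('pics/s4.png',env.get_image('scene')[:,:,::-1])
E
```

```text
t 5.65 demag [[-167.    63.4  131. ]] yawrel 0.002 [0.9 0.1 1.1] 0.0845
```

View pics/w4.png

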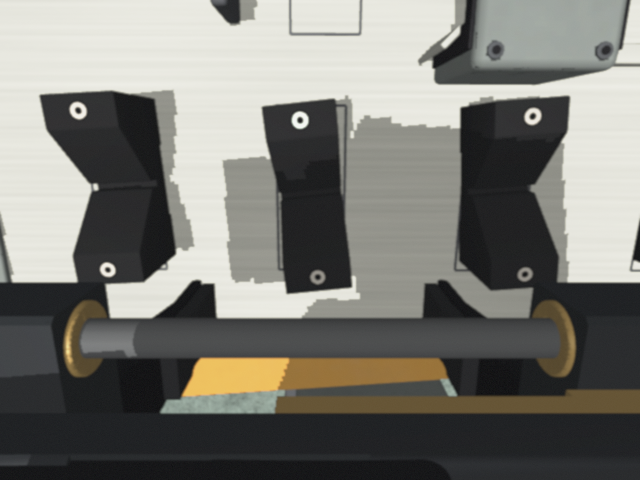

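The wrist view shows the second block's near horn dot at (318,277), between the open fingers (centre 320). I'll descend and close.

Emit:
servo_tool(series=[{"twist": [0, 0, 0], "linear": [0, 0, 0.89], "jaw": 1}, {"twist": [0, 0, 0], "linear": [0, 0, 0.89], "jaw": 1}, {"twist": [0, 0, 0], "linear": [0, 0, 0], "jaw": -1}, {"twist": [0, 0, 0], "linear": [0, 0, 0], "jaw": -1}, {"twist": [0, 0, 0], "linear": [0, 0, 0], "jaw": -1}, {"twist": [0, 0, 0], "linear": [0, 0, 0], "jaw": -1}, {"twist": [0, 0, 0], "linear": [0, 0, 0], "jaw": -1}, {"twist": [0, 0, 0], "linear": [0, 0, 0], "jaw": -1}])

```text
time_s: 6.55
eef_pos: [0.4433, 0.0546, 0.0601]
eef_rot: [3.141, -0.002, -0.076]
contact_force: [0.5, 1.1, 0.7]
width: 0.0473
gripper_force: 0.0
```

```bash
python3 st.py
```

```text
t 6.55 demag [[-168.    63.2   60.1]] yawrel 0.001 [0.5 1.1 0.7] 0.0473
```

Emit:
servo_tool(series=[{"twist": [0, 0, 0], "linear": [0, 0, 0], "jaw": -1}, {"twist": [0, 0, 0], "linear": [0, 0, 0], "jaw": -1}, {"twist": [0, 0, 0], "linear": [0, 0, 0], "jaw": -1}, {"twist": [0, 0, 0], "linear": [0, 0, 0], "jaw": -1}, {"twist": [0, 0, 0], "linear": [0.3, 0.01, 0], "jaw": -1}, {"twist": [0, 0, 0], "linear": [0.3, 0.01, 0], "jaw": -1}, {"twist": [0, 0, 0], "linear": [0.3, 0.01, 0], "jaw": -1}, {"twist": [0, 0, 0], "linear": [0.3, 0.01, 0], "jaw": -1}, {"twist": [0, 0, 0], "linear": [0.3, 0.01, 0], "jaw": -1}, {"twist": [0, 0, 0], "linear": [0.3, 0.01, 0], "jaw": -1}, {"twist": [0, 0, 0], "linear": [0.3, 0.01, 0], "jaw": -1}, {"twist": [0, 0, 0], "linear": [0.3, 0.01, 0], "jaw": -1}, {"twist": [0, 0, 0], "linear": [0.3, 0, 0], "jaw": -1}, {"twist": [0, 0, 0], "linear": [0.3, 0, 0], "jaw": -1}, {"twist": [0, 0, 0], "linear": [0.1, 0, 0], "jaw": -1}])

```text
time_s: 8.05
eef_pos: [0.5652, 0.0421, 0.0595]
eef_rot: [-3.142, 0.003, -0.076]
contact_force: [-6.5, 0.8, 10.3]
width: 0.0352
gripper_force: 29.5
```

```bash
python3 st.py
```

```text
t 8.05 demag [[-45.6  60.3  59.5]] yawrel 0.002 [-6.5  0.8 10.3] 0.0352
```

Emit:
servo_tool(series=[{"twist": [0, 0, 0], "linear": [0.1, 0, -0.02], "jaw": -1}, {"twist": [0, 0, 0], "linear": [0.1, 0, 0], "jaw": -1}, {"twist": [0, 0, 0], "linear": [0, 0, 0], "jaw": -1}])

```text
time_s: 8.35
eef_pos: [0.5729, 0.0415, 0.0596]
eef_rot: [-3.141, 0.003, -0.076]
contact_force: [-4.3, 0.4, 3.9]
width: 0.035
gripper_force: 29.4
```

```bash
python3 st.py
```

```text
t 8.35 demag [[-37.9  60.3  59.6]] yawrel 0.001 [-4.3  0.4  3.9] 0.035
```

Emit:
servo_tool(series=[{"twist": [0, 0, 0], "linear": [0.1, 0, 0], "jaw": -1}, {"twist": [0, 0, 0], "linear": [0, 0, 0], "jaw": -1}])

```text
time_s: 8.55
eef_pos: [0.573, 0.0416, 0.0596]
eef_rot: [-3.141, 0.012, -0.076]
contact_force: [-9.9, -0.3, 9.8]
width: 0.0347
gripper_force: 29.6
```

```bash
python3 st.py
python3 - <<'E'
from station import env
import cv2
cv2.imwrite('pics/w5.png',env.get_image('wrist')[:,:,::-1])
E
```

```text
t 8.55 demag [[-37.8  60.3  59.6]] yawrel 0.002 [-9.9 -0.3  9.8] 0.0347
```

View pics/w5.png

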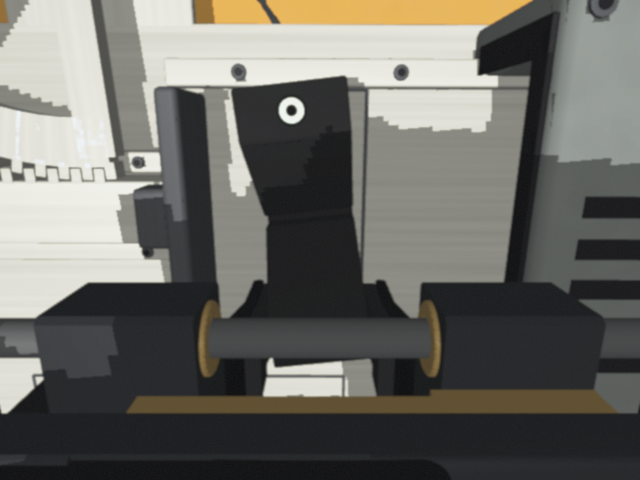

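The block touches the rail with its far left corner but is still yawed about 0.1 rad (edges run from (345,78) to (360,285)). I'll back off a little, turn it straight and press it home.

Emit:
servo_tool(series=[{"twist": [0, 0, 0.3], "linear": [-0.15, 0, 0], "jaw": -1}, {"twist": [0, 0, 0.35], "linear": [0, 0, 0], "jaw": -1}, {"twist": [0, 0, 0.35], "linear": [0, 0, 0], "jaw": -1}, {"twist": [0, 0, 0], "linear": [0.15, 0, 0], "jaw": -1}, {"twist": [0, 0, 0], "linear": [0.15, 0, 0], "jaw": -1}, {"twist": [0, 0, 0], "linear": [0, 0, 0], "jaw": -1}])

```text
time_s: 9.2
eef_pos: [0.5744, 0.0412, 0.0594]
eef_rot: [3.141, 0.022, -0.174]
contact_force: [-16.9, 2.4, 15.2]
width: 0.0344
gripper_force: 30.2
```

```bash
python3 st.py
python3 - <<'E'
from station import env
import cv2
cv2.imwrite('pics/w6.png',env.get_image('wrist')[:,:,::-1])
E
```

```text
t 9.2 demag [[-36.4  60.1  59.4]] yawrel -0.096 [-16.9   2.4  15.2] 0.0344
```

View pics/w6.png

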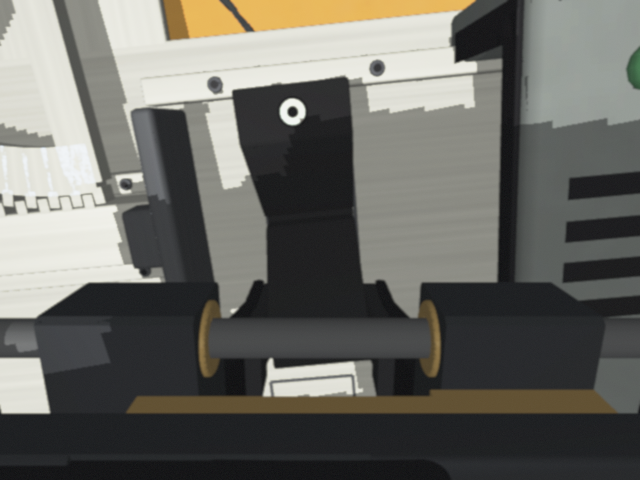

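Now the block's far end is parallel to the rail (235,92)-(348,78) and bears on it with 17 N. I'll release, rise and go to the lever handle.

Emit:
servo_tool(series=[{"twist": [0, 0, 0], "linear": [0, 0, 0], "jaw": 0.3}, {"twist": [0, 0, 0], "linear": [0, 0, 0], "jaw": 0.3}, {"twist": [0, 0, 0], "linear": [0, 0, 0], "jaw": 0.3}, {"twist": [0, 0, 0], "linear": [0, 0, 0], "jaw": 0.3}, {"twist": [0, 0, -0.25], "linear": [0, 0, -0.82], "jaw": 0.3}, {"twist": [0, 0, -0.25], "linear": [0, 0, -0.82], "jaw": 0.3}, {"twist": [0, 0, -0.25], "linear": [0, 0, -0.82], "jaw": 1}, {"twist": [0, 0, -0.25], "linear": [0, 0, -0.82], "jaw": 1}, {"twist": [0, 0, 0], "linear": [0.1, -0.9, 0], "jaw": 1}, {"twist": [0, 0, 0], "linear": [0.1, -0.9, 0], "jaw": 1}, {"twist": [0, 0, 0], "linear": [0.1, -0.9, 0], "jaw": 1}, {"twist": [0, 0, 0], "linear": [0.1, -0.9, 0], "jaw": 1}, {"twist": [0, 0, 0], "linear": [0.1, -0.9, 0], "jaw": 1}, {"twist": [0, 0, 0], "linear": [0.1, -0.9, 0], "jaw": 1}, {"twist": [0, 0, 0], "linear": [0, 0, 0], "jaw": 1}])

```text
time_s: 10.75
eef_pos: [0.6254, 0.2576, 0.1912]
eef_rot: [-3.139, -0.003, -0.072]
contact_force: [0.1, -0.6, 0.3]
width: 0.0869
gripper_force: 0.0
```

```bash
python3 st.py
python3 - <<'E'
from station import env
from h import *
p=env.camera_params('wrist'); a=env.get_image('wrist')[:,:,::-1].copy(); D=np.load('D.npy')
print(proj(d2w([(-12,275,155),(-12,275,130),(0,60,46)],D),p).round(0)); cv2.imwrite('pics/w7.png',a)
E
```

```text
t 10.75 demag [[ -2.3 279.7 191.2]] yawrel 0.006 [ 0.1 -0.6  0.3] 0.0869
[[329. 312.]
 [328. 292.]
 [638. 233.]]
```

View pics/w7.png

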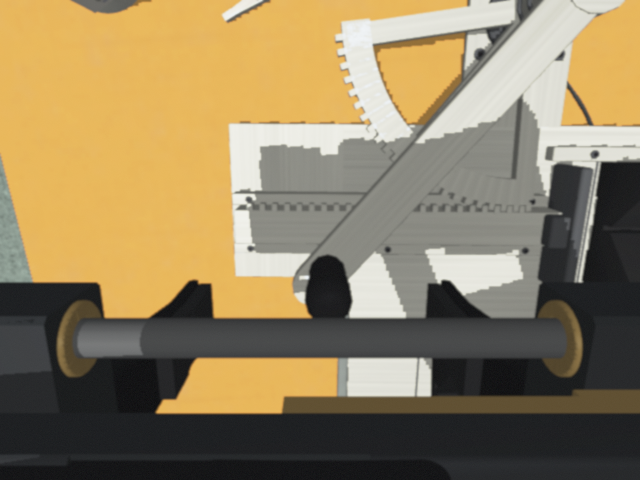

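The handle stands at (328,290), where predicted. I'll correct by -10/-5 mm, descend and grip it.

Emit:
servo_tool(series=[{"twist": [0, 0, 0], "linear": [-0.24, 0.1, 0.5], "jaw": 1}, {"twist": [0, 0, 0], "linear": [0, 0, 0.5], "jaw": 1}, {"twist": [0, 0, 0], "linear": [0, 0, 0.5], "jaw": 1}, {"twist": [0, 0, 0], "linear": [0, 0, 0], "jaw": -1}, {"twist": [0, 0, 0], "linear": [0, 0, 0], "jaw": -1}, {"twist": [0, 0, 0], "linear": [0, 0, 0], "jaw": -1}, {"twist": [0, 0, 0], "linear": [0, 0, 0], "jaw": -1}, {"twist": [0, 0, 0], "linear": [0, 0, 0], "jaw": -1}, {"twist": [0, 0, 0], "linear": [0, 0, 0], "jaw": -1}, {"twist": [0, 0, 0], "linear": [0, 0, 0], "jaw": -1}, {"twist": [0, 0, 0], "linear": [0, 0, 0], "jaw": -1}, {"twist": [0, 0, 0], "linear": [0, 0, 0], "jaw": -1}, {"twist": [0, 0, 0], "linear": [0, 0, 0], "jaw": -1}, {"twist": [0, 0, 0], "linear": [0, 0, 0], "jaw": -1}])

```text
time_s: 12.2
eef_pos: [0.6129, 0.2519, 0.1311]
eef_rot: [-3.139, 0.003, -0.076]
contact_force: [-2.2, 5.4, 1.5]
width: 0.0215
gripper_force: 30.0
```

```bash
python3 st.py
```

```text
t 12.2 demag [[-14.3 273.1 131.1]] yawrel 0.001 [-2.2  5.4  1.5] 0.0215
```

Emit:
servo_tool(series=[{"twist": [0, 0, 0], "linear": [-0.306, 0.395, 0], "jaw": -1}, {"twist": [0, 0, 0], "linear": [-0.265, 0.424, 0], "jaw": -1}, {"twist": [0, 0, 0], "linear": [-0.222, 0.448, 0], "jaw": -1}, {"twist": [0, 0, 0], "linear": [-0.176, 0.468, 0], "jaw": -1}, {"twist": [0, 0, 0], "linear": [-0.129, 0.483, 0], "jaw": -1}, {"twist": [0, 0, 0], "linear": [-0.079, 0.494, 0], "jaw": -1}, {"twist": [0, 0, 0], "linear": [-0.03, 0.499, 0], "jaw": -1}, {"twist": [0, 0, 0], "linear": [0.02, 0.5, 0], "jaw": -1}, {"twist": [0, 0, 0], "linear": [0.07, 0.495, 0], "jaw": -1}, {"twist": [0, 0, 0], "linear": [0.12, 0.485, 0], "jaw": -1}, {"twist": [0, 0, 0], "linear": [0.167, 0.472, 0], "jaw": -1}, {"twist": [0, 0, 0], "linear": [0.213, 0.453, 0], "jaw": -1}, {"twist": [0, 0, 0], "linear": [0.258, 0.428, 0], "jaw": -1}, {"twist": [0, 0, 0], "linear": [0.299, 0.401, 0], "jaw": -1}, {"twist": [0, 0, 0], "linear": [0.08, 0.1, 0], "jaw": -1}, {"twist": [0, 0, 0], "linear": [0, 0, 0], "jaw": -1}])

```text
time_s: 13.8
eef_pos: [0.5894, -0.005, 0.1308]
eef_rot: [-3.131, 0.015, -0.077]
contact_force: [-8.6, 17.2, 9.7]
width: 0.0215
gripper_force: 30.5
```

```bash
python3 st.py
```

```text
t 13.8 demag [[-17.8  15.2 130.8]] yawrel 0.001 [-8.6 17.2  9.7] 0.0215
```

Emit:
servo_tool(series=[{"twist": [0, 0, 0], "linear": [0, 0, 0], "jaw": -0.1}, {"twist": [0, 0, 0], "linear": [0, 0, 0], "jaw": -0.1}, {"twist": [0, 0, 0], "linear": [0, 0, -0.8], "jaw": -0.1}, {"twist": [0, 0, 0], "linear": [0, 0, -0.8], "jaw": -0.1}, {"twist": [0, 0, 0], "linear": [-0.625, -0.654, 0], "jaw": 1}, {"twist": [0, 0, 0], "linear": [-0.625, -0.654, 0], "jaw": 1}, {"twist": [0, 0, 0], "linear": [-0.625, -0.654, 0], "jaw": 1}, {"twist": [0, 0, 0], "linear": [-0.625, -0.654, 0], "jaw": 1}, {"twist": [0, 0, 0], "linear": [-0.625, -0.654, 0], "jaw": 1}, {"twist": [0, 0, 0], "linear": [-0.625, -0.654, 0], "jaw": 1}, {"twist": [0, 0, -0.55], "linear": [0, 0, 0.75], "jaw": 1}, {"twist": [0, 0, 0], "linear": [0, 0, 0.75], "jaw": 1}, {"twist": [0, 0, 0], "linear": [0, 0, 0], "jaw": 1}, {"twist": [0, 0, 0], "linear": [0, 0, 0], "jaw": 1}])

```text
time_s: 15.2
eef_pos: [0.4578, 0.1565, 0.1352]
eef_rot: [3.141, 0.001, -0.021]
contact_force: [0.5, 0.2, 0.8]
width: 0.087
gripper_force: 0.0
```

```bash
python3 st.py
python3 - <<'E'
from station import env
from h import *
D=np.load('D.npy')
pw=env.camera_params('wrist'); w=env.get_image('wrist')[:,:,::-1].copy()
np.savez('w8.npz',**pw)
s=env.get_image('scene')[:,:,::-1]
c=cv2.resize(s[150:390,180:420],(480,480),interpolation=cv2.INTER_CUBIC)
cv2.imwrite('pics/m8.png',np.hstack([cv2.resize(w[:290,100:500],(400,290)),np.zeros((290,0,3),np.uint8)]) if 0 else np.hstack([c,np.vstack([cv2.resize(w[:300],(320,150)),np.zeros((330,320,3),np.uint8)])]))
cv2.imwrite('pics/w8.png',w); cv2.imwrite('pics/s8.png',s)
# candidate predicted dots of block1
a=.055;m=np.array([-128.3,172.4])
P=[(m[0]+k*38*np.cos(a),m[1]+k*38*np.sin(a),72) for k in(1,-1)]
print(proj(d2w(P,D),pw).round(0))
g=cv2.cvtColor(w,cv2.COLOR_BGR2GRAY)
h=cv2.HoughCircles(g[:300],cv2.HOUGH_GRADIENT,1,20,param1=120,param2=14,minRadius=5,maxRadius=14); print(h[0].round(0) if h is not None else None)
E
```

```text
t 15.2 demag [[-161.6  165.9  135.2]] yawrel 0.056 [0.5 0.2 0.8] 0.087
[[309. 126.]
 [310. 280.]]
[[312. 122.   8.]
 [312. 276.   7.]]
```

View pics/m8.png

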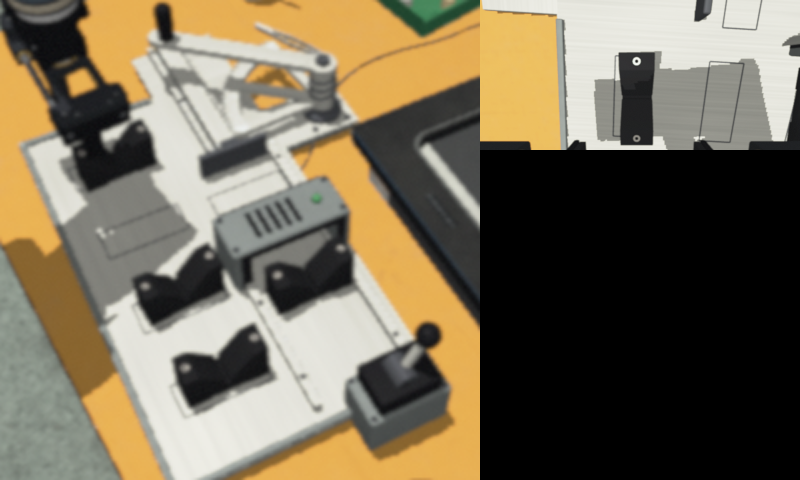

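The scene shows the first block past the coil on the outfeed at (310,275), the lever home again and the toggle leaning away (on). The wrist inset shows block 1 between the fingers. Hough finds the dots at (312,122) and (312,276), within 4 px of prediction. I'll grip it and slide it right.

Emit:
servo_tool(series=[{"twist": [0, 0, 0], "linear": [-0.1, -0.1, 0.94], "jaw": 1}, {"twist": [0, 0, 0], "linear": [0, 0, 0.94], "jaw": 1}, {"twist": [0, 0, 0], "linear": [0, 0, 0], "jaw": -1}, {"twist": [0, 0, 0], "linear": [0, 0, 0], "jaw": -1}, {"twist": [0, 0, 0], "linear": [0, 0, 0], "jaw": -1}, {"twist": [0, 0, 0], "linear": [0, 0, 0], "jaw": -1}, {"twist": [0, 0, 0], "linear": [0, 0, 0], "jaw": -1}, {"twist": [0, 0, 0], "linear": [0, 0, 0], "jaw": -1}, {"twist": [0, 0, 0], "linear": [0, 0, 0], "jaw": -1}, {"twist": [0, 0, 0], "linear": [0, 0, 0], "jaw": -1}, {"twist": [0, 0, 0], "linear": [0, 0, 0], "jaw": -1}, {"twist": [0, 0, 0.28], "linear": [0, 0, 0], "jaw": -1}, {"twist": [0, 0, 0.28], "linear": [0, 0, 0], "jaw": -1}])

```text
time_s: 16.6
eef_pos: [0.4543, 0.1608, 0.0603]
eef_rot: [-3.141, -0.001, -0.079]
contact_force: [-0.4, 2.0, 4.1]
width: 0.0338
gripper_force: 29.9
```

```bash
python3 st.py
```

```text
t 16.6 demag [[-165.3  170.    60.3]] yawrel -0.002 [-0.4  2.   4.1] 0.0338
```

Emit:
servo_tool(series=[{"twist": [0, 0, 0], "linear": [0, 0.305, 0], "jaw": -1}, {"twist": [0, 0, 0], "linear": [0, 0.305, 0], "jaw": -1}, {"twist": [0, 0, 0], "linear": [0, 0.305, 0], "jaw": -1}, {"twist": [0, 0, 0], "linear": [0, 0.305, 0], "jaw": -1}, {"twist": [0, 0, 0], "linear": [0, 0.305, 0], "jaw": -1}, {"twist": [0, 0, 0], "linear": [0, 0.305, 0], "jaw": -1}, {"twist": [0, 0, 0], "linear": [0, 0.305, 0], "jaw": -1}, {"twist": [0, 0, 0], "linear": [0, 0.305, 0], "jaw": -1}, {"twist": [0, 0, 0], "linear": [0, 0.305, 0], "jaw": -1}, {"twist": [0, 0, 0], "linear": [0, 0, 0], "jaw": -1}])

```text
time_s: 17.6
eef_pos: [0.4455, 0.0493, 0.0603]
eef_rot: [3.141, -0.001, -0.079]
contact_force: [-0.9, -3.2, 6.6]
width: 0.0341
gripper_force: 29.9
```

```bash
cat > dots.py <<'E'
from station import env
from h import *
D=np.load('D.npy'); p=env.camera_params('wrist'); g=cv2.cvtColor(env.get_image('wrist'),cv2.COLOR_RGB2GRAY)
h=cv2.HoughCircles(g[:300],cv2.HOUGH_GRADIENT,1,20,param1=120,param2=14,minRadius=4,maxRadius=18)
for c in ([] if h is None else h[0]): print(c.round(0),'demag@72',w2d(ray(c[:2],p,.072),D)[0,:2].round(1))
E
python3 st.py; python3 dots.py
```

```text
t 17.6 demag [[-165.5   58.1   60.3]] yawrel -0.001 [-0.9 -3.2  6.6] 0.0341
[626. 112.  15.] demag@72 [-90.3 -32.3]
[584.   8.  13.] demag@72 [-63.  -15.5]
[322. 104.   4.] demag@72 [-88.2  56.8]
```

Emit:
servo_tool(series=[{"twist": [0, 0, 0], "linear": [0.3, 0, 0], "jaw": -1}, {"twist": [0, 0, 0], "linear": [0.3, 0, 0], "jaw": -1}, {"twist": [0, 0, 0], "linear": [0.3, 0, 0], "jaw": -1}, {"twist": [0, 0, 0], "linear": [0.3, 0, 0], "jaw": -1}, {"twist": [0, 0, 0], "linear": [0.3, 0, 0], "jaw": -1}, {"twist": [0, 0, 0], "linear": [0.3, 0, 0], "jaw": -1}, {"twist": [0, 0, 0], "linear": [0.3, 0, 0], "jaw": -1}, {"twist": [0, 0, 0], "linear": [0.3, 0, 0], "jaw": -1}, {"twist": [0, 0, 0], "linear": [0.3, 0, 0], "jaw": -1}, {"twist": [0, 0, 0], "linear": [0.3, 0, 0], "jaw": -1}, {"twist": [0, 0, 0], "linear": [0.12, 0, 0], "jaw": -1}, {"twist": [0, 0, 0], "linear": [0.12, 0, 0], "jaw": -1}, {"twist": [0, 0, 0], "linear": [0, 0, 0], "jaw": -1}])

```text
time_s: 18.95
eef_pos: [0.5718, 0.0406, 0.0602]
eef_rot: [3.142, 0.006, -0.077]
contact_force: [-5.0, -0.1, 9.8]
width: 0.0337
gripper_force: 30.0
```

```bash
python3 st.py; python3 dots.py
```

```text
t 18.95 demag [[-38.9  59.3  60.2]] yawrel 0.0 [-5.  -0.1  9.8] 0.0337
[398.  70.   7.] demag@72 [47.9 36.8]
[134. 162.   8.] demag@72 [ 22.1 114.6]
[234.  70.   9.] demag@72 [47.7 83.2]
[ 96. 170.   7.] demag@72 [ 19.7 126.7]
[320. 106.   6.] demag@72 [38.1 58.7]
[ 74. 170.   7.] demag@72 [ 19.4 133. ]
[146. 250.   6.] demag@72 [ -5.5 114.2]
[ 50. 170.   5.] demag@72 [ 19.7 140.5]
```

Emit:
servo_tool(series=[{"twist": [0, 0, 0], "linear": [0.1, 0, 0], "jaw": -1}, {"twist": [0, 0, 0], "linear": [0.05, 0, 0], "jaw": -1}, {"twist": [0, 0, 0], "linear": [0, 0, 0], "jaw": -1}])

```text
time_s: 19.3
eef_pos: [0.5733, 0.0406, 0.0602]
eef_rot: [3.141, 0.016, -0.077]
contact_force: [-12.1, -0.3, 16.9]
width: 0.0338
gripper_force: 30.0
```

```bash
python3 st.py; python3 dots.py|grep ' 3[0-9][0-9]'
```

```text
t 19.3 demag [[-37.4  59.4  60.2]] yawrel 0.0 [-12.1  -0.3  16.9] 0.0338
```

Emit:
servo_tool(series=[{"twist": [0, 0, 0], "linear": [0, 0, 0], "jaw": 0.3}, {"twist": [0, 0, 0], "linear": [0, 0, 0], "jaw": 0.3}, {"twist": [0, 0, 0], "linear": [0, 0, 0], "jaw": 0.3}, {"twist": [0, 0, 0], "linear": [0, 0, 0], "jaw": 0.3}, {"twist": [0, 0, 0], "linear": [0, 0, -0.82], "jaw": 0.3}, {"twist": [0, 0, 0], "linear": [0, 0, -0.82], "jaw": 0.3}, {"twist": [0, 0, 0], "linear": [0, 0, -0.82], "jaw": 1}, {"twist": [0, 0, 0], "linear": [0, 0, -0.82], "jaw": 1}, {"twist": [0, 0, 0], "linear": [0.09, -0.9, 0], "jaw": 1}, {"twist": [0, 0, 0], "linear": [0.09, -0.9, 0], "jaw": 1}, {"twist": [0, 0, 0], "linear": [0.09, -0.9, 0], "jaw": 1}, {"twist": [0, 0, 0], "linear": [0.09, -0.9, 0], "jaw": 1}, {"twist": [0, 0, 0], "linear": [0.09, -0.9, 0], "jaw": 1}, {"twist": [0, 0, 0], "linear": [0.09, -0.9, 0], "jaw": 1}, {"twist": [0, 0, 0], "linear": [0, 0, 0], "jaw": 1}, {"twist": [0, 0, 0], "linear": [0, 0, 0], "jaw": 1}])

```text
time_s: 20.95
eef_pos: [0.6184, 0.255, 0.1905]
eef_rot: [3.141, 0.001, -0.075]
contact_force: [-0.8, -1.5, -0.4]
width: 0.0869
gripper_force: 0.0
```

```bash
python3 st.py
```

```text
t 20.95 demag [[ -9.1 276.6 190.5]] yawrel 0.002 [-0.8 -1.5 -0.4] 0.0869
```

Emit:
servo_tool(series=[{"twist": [0, 0, 0], "linear": [0, 0.04, 0.75], "jaw": 1}, {"twist": [0, 0, 0], "linear": [0, 0, 0.75], "jaw": 1}, {"twist": [0, 0, 0], "linear": [0, 0, 0], "jaw": -1}, {"twist": [0, 0, 0], "linear": [0, 0, 0], "jaw": -1}, {"twist": [0, 0, 0], "linear": [0, 0, 0], "jaw": -1}, {"twist": [0, 0, 0], "linear": [0, 0, 0], "jaw": -1}, {"twist": [0, 0, 0], "linear": [0, 0, 0], "jaw": -1}, {"twist": [0, 0, 0], "linear": [0, 0, 0], "jaw": -1}, {"twist": [0, 0, 0], "linear": [0, 0, 0], "jaw": -1}, {"twist": [0, 0, 0], "linear": [0, 0, 0], "jaw": -1}, {"twist": [0, 0, 0], "linear": [0, 0, 0], "jaw": -1}, {"twist": [0, 0, 0], "linear": [0, 0, 0], "jaw": -1}, {"twist": [0, 0, 0], "linear": [0, 0, 0], "jaw": -1}])

```text
time_s: 22.25
eef_pos: [0.6185, 0.2537, 0.1311]
eef_rot: [-3.14, 0.0, -0.077]
contact_force: [-0.2, 3.8, -0.1]
width: 0.0213
gripper_force: 30.0
```

Emit:
servo_tool(series=[{"twist": [0, 0, 0], "linear": [-0.306, 0.395, 0], "jaw": -1}, {"twist": [0, 0, 0], "linear": [-0.265, 0.424, 0], "jaw": -1}, {"twist": [0, 0, 0], "linear": [-0.222, 0.448, 0], "jaw": -1}, {"twist": [0, 0, 0], "linear": [-0.176, 0.468, 0], "jaw": -1}, {"twist": [0, 0, 0], "linear": [-0.129, 0.483, 0], "jaw": -1}, {"twist": [0, 0, 0], "linear": [-0.079, 0.494, 0], "jaw": -1}, {"twist": [0, 0, 0], "linear": [-0.03, 0.499, 0], "jaw": -1}, {"twist": [0, 0, 0], "linear": [0.02, 0.5, 0], "jaw": -1}, {"twist": [0, 0, 0], "linear": [0.07, 0.495, 0], "jaw": -1}, {"twist": [0, 0, 0], "linear": [0.12, 0.485, 0], "jaw": -1}, {"twist": [0, 0, 0], "linear": [0.167, 0.472, 0], "jaw": -1}, {"twist": [0, 0, 0], "linear": [0.213, 0.453, 0], "jaw": -1}, {"twist": [0, 0, 0], "linear": [0.258, 0.428, 0], "jaw": -1}, {"twist": [0, 0, 0], "linear": [0.299, 0.401, 0], "jaw": -1}, {"twist": [0, 0, 0], "linear": [0.08, 0.1, 0], "jaw": -1}, {"twist": [0, 0, 0], "linear": [0, 0, 0], "jaw": -1}])

```text
time_s: 23.85
eef_pos: [0.595, -0.0053, 0.1308]
eef_rot: [-3.136, 0.011, -0.077]
contact_force: [-6.4, 9.0, 6.9]
width: 0.0215
gripper_force: 30.4
```

```bash
python3 st.py
```

```text
t 23.85 demag [[-12.2  15.3 130.8]] yawrel 0.0 [-6.4  9.   6.9] 0.0215
```

Emit:
servo_tool(series=[{"twist": [0, 0, 0], "linear": [0, 0, 0], "jaw": -0.1}, {"twist": [0, 0, 0], "linear": [0, 0, 0], "jaw": -0.1}, {"twist": [0, 0, 0], "linear": [0, 0, -0.8], "jaw": -0.1}, {"twist": [0, 0, 0], "linear": [0, 0, -0.8], "jaw": -0.1}, {"twist": [0, 0, 0], "linear": [-0.8, 0.27, 0], "jaw": 1}, {"twist": [0, 0, 0], "linear": [-0.8, 0.27, 0], "jaw": 1}, {"twist": [0, 0, 0], "linear": [-0.8, 0.27, 0], "jaw": 1}, {"twist": [0, 0, 0], "linear": [-0.8, 0.27, 0], "jaw": 1}, {"twist": [0, 0, 0], "linear": [-0.8, 0.27, 0], "jaw": 1}, {"twist": [0, 0, -0.71], "linear": [0, 0, 0.75], "jaw": 1}, {"twist": [0, 0, 0], "linear": [0, 0, 0.75], "jaw": 1}, {"twist": [0, 0, 0], "linear": [0, 0, 0], "jaw": 1}, {"twist": [0, 0, 0], "linear": [0, 0, 0], "jaw": 1}])

```text
time_s: 25.15
eef_pos: [0.4358, -0.0503, 0.1353]
eef_rot: [3.141, 0.001, -0.006]
contact_force: [-1.0, 0.0, -0.8]
width: 0.0867
gripper_force: 0.0
```

```bash
python3 st.py; python3 dots.py
```

```text
t 25.15 demag [[-167.5  -41.9  135.3]] yawrel 0.071 [-1.   0.  -0.8] 0.0867
[312. 114.   9.] demag@72 [-90.8 -33.6]
[360.  52.   9.] demag@72 [-63.  -52.7]
[314. 270.   7.] demag@72 [-166.4  -39.2]
[556. 132.   8.] demag@72 [ -90.8 -147.6]
[256.  44.   7.] demag@72 [-62.9  -6.4]
[524. 282.   8.] demag@72 [-165.8 -146.7]
[526.   2.   8.] demag@72 [ -37.9 -122.6]
[608.  74.   6.] demag@72 [ -64.2 -165.2]
[422.  58.   5.] demag@72 [-63.8 -81.1]
[356.  76.   9.] demag@72 [-73.5 -51.9]
```

Emit:
servo_tool(series=[{"twist": [0, 0, 0], "linear": [0, -0.07, 0.94], "jaw": 1}, {"twist": [0, 0, 0], "linear": [0, 0, 0.94], "jaw": 1}, {"twist": [0, 0, 0], "linear": [0, 0, 0], "jaw": -1}, {"twist": [0, 0, 0], "linear": [0, 0, 0], "jaw": -1}, {"twist": [0, 0, 0], "linear": [0, 0, 0], "jaw": -1}, {"twist": [0, 0, 0], "linear": [0, 0, 0], "jaw": -1}, {"twist": [0, 0, 0], "linear": [0, 0, 0], "jaw": -1}, {"twist": [0, 0, 0], "linear": [0, 0, 0], "jaw": -1}, {"twist": [0, 0, 0], "linear": [0, 0, 0], "jaw": -1}, {"twist": [0, 0, 0], "linear": [0, 0, 0], "jaw": -1}, {"twist": [0, 0, 0], "linear": [0, 0, 0], "jaw": -1}, {"twist": [0, 0, 0.37], "linear": [-0.1, 0, 0], "jaw": -1}, {"twist": [0, 0, 0.37], "linear": [-0.1, 0, 0], "jaw": -1}])

```text
time_s: 26.5
eef_pos: [0.4296, -0.0476, 0.0603]
eef_rot: [3.14, -0.005, -0.082]
contact_force: [3.3, -0.3, 3.5]
width: 0.0335
gripper_force: 30.0
```

Emit:
servo_tool(series=[{"twist": [0, 0, 0], "linear": [0, -0.31, 0], "jaw": -1}, {"twist": [0, 0, 0], "linear": [0, -0.31, 0], "jaw": -1}, {"twist": [0, 0, 0], "linear": [0, -0.31, 0], "jaw": -1}, {"twist": [0, 0, 0], "linear": [0, -0.31, 0], "jaw": -1}, {"twist": [0, 0, 0], "linear": [0, -0.31, 0], "jaw": -1}, {"twist": [0, 0, 0], "linear": [0, -0.31, 0], "jaw": -1}, {"twist": [0, 0, 0], "linear": [0, -0.31, 0], "jaw": -1}, {"twist": [0, 0, 0], "linear": [0, -0.31, 0], "jaw": -1}, {"twist": [0, 0, 0], "linear": [0, 0, 0], "jaw": -1}])

```text
time_s: 27.4
eef_pos: [0.4357, 0.0539, 0.0603]
eef_rot: [-3.141, -0.001, -0.078]
contact_force: [0.9, 3.7, 6.5]
width: 0.0338
gripper_force: 30.0
```

```bash
python3 st.py; python3 dots.py
```

```text
t 27.4 demag [[-175.6   62.    60.3]] yawrel -0.001 [0.9 3.7 6.5] 0.0338
[320. 104.  13.] demag@72 [-98.3  61.6]
```

Emit:
servo_tool(series=[{"twist": [0, 0, 0], "linear": [0.3, 0.01, 0], "jaw": -1}, {"twist": [0, 0, 0], "linear": [0.3, 0.01, 0], "jaw": -1}, {"twist": [0, 0, 0], "linear": [0.3, 0.01, 0], "jaw": -1}, {"twist": [0, 0, 0], "linear": [0.3, 0, 0], "jaw": -1}, {"twist": [0, 0, 0], "linear": [0.3, 0, 0], "jaw": -1}, {"twist": [0, 0, 0], "linear": [0.3, 0, 0], "jaw": -1}, {"twist": [0, 0, 0], "linear": [0.3, 0, 0], "jaw": -1}, {"twist": [0, 0, 0], "linear": [0.3, 0, 0], "jaw": -1}, {"twist": [0, 0, 0], "linear": [0.3, 0, 0], "jaw": -1}, {"twist": [0, 0, 0], "linear": [0.3, 0, 0], "jaw": -1}, {"twist": [0, 0, 0], "linear": [0.3, 0, 0], "jaw": -1}, {"twist": [0, 0, 0], "linear": [0.15, 0, 0], "jaw": -1}, {"twist": [0, 0, 0], "linear": [0.1, 0, 0], "jaw": -1}, {"twist": [0, 0, 0], "linear": [0, 0, 0], "jaw": -1}])

```text
time_s: 28.85
eef_pos: [0.5732, 0.0407, 0.0602]
eef_rot: [-3.141, 0.009, -0.079]
contact_force: [-5.1, 0.1, 11.3]
width: 0.0339
gripper_force: 30.0
```

```bash
python3 st.py; python3 dots.py
```

```text
t 28.85 demag [[-37.5  59.4  60.2]] yawrel -0.001 [-5.1  0.1 11.3] 0.0339
[398.  72.   8.] demag@72 [48.5 36.8]
[236.  72.   8.] demag@72 [48.6 82.9]
[136. 162.   7.] demag@72 [ 23.3 114. ]
[596.   6.  12.] demag@72 [ 65.3 -16.7]
[ 62. 174.   7.] demag@72 [ 20.1 136.8]
[320. 106.   6.] demag@72 [39.6 59. ]
[ 84. 174.   7.] demag@72 [ 19.8 130.2]
```

Emit:
servo_tool(series=[{"twist": [0, 0, 0], "linear": [0.1, 0, 0], "jaw": -1}, {"twist": [0, 0, 0], "linear": [0, 0, 0], "jaw": -1}, {"twist": [0, 0, 0], "linear": [0, 0, 0], "jaw": 0.3}, {"twist": [0, 0, 0], "linear": [0, 0, 0], "jaw": 0.3}, {"twist": [0, 0, 0], "linear": [0, 0, 0], "jaw": 0.3}, {"twist": [0, 0, 0], "linear": [0, 0, 0], "jaw": 0.3}, {"twist": [0, 0, 0], "linear": [0, 0, -0.82], "jaw": 0.3}, {"twist": [0, 0, 0], "linear": [0, 0, -0.82], "jaw": 0.3}, {"twist": [0, 0, 0], "linear": [0, 0, -0.82], "jaw": 1}, {"twist": [0, 0, 0], "linear": [0, 0, -0.82], "jaw": 1}, {"twist": [0, 0, 0], "linear": [0.09, -0.9, 0], "jaw": 1}, {"twist": [0, 0, 0], "linear": [0.09, -0.9, 0], "jaw": 1}, {"twist": [0, 0, 0], "linear": [0.09, -0.9, 0], "jaw": 1}, {"twist": [0, 0, 0], "linear": [0.09, -0.9, 0], "jaw": 1}, {"twist": [0, 0, 0], "linear": [0.09, -0.9, 0], "jaw": 1}, {"twist": [0, 0, 0], "linear": [0.09, -0.9, 0], "jaw": 1}, {"twist": [0, 0, 0], "linear": [0, 0, 0], "jaw": 1}, {"twist": [0, 0, 0], "linear": [0, 0, 0], "jaw": 1}])

```text
time_s: 30.7
eef_pos: [0.6194, 0.2534, 0.1905]
eef_rot: [3.141, 0.001, -0.078]
contact_force: [0.1, -0.5, -0.2]
width: 0.0871
gripper_force: 0.0
```

```bash
python3 st.py
```

```text
t 30.7 demag [[ -8.  275.1 190.5]] yawrel -0.001 [ 0.1 -0.5 -0.2] 0.0871
```

Emit:
servo_tool(series=[{"twist": [0, 0, 0], "linear": [0, 0, 0.75], "jaw": 1}, {"twist": [0, 0, 0], "linear": [0, 0, 0.75], "jaw": 1}, {"twist": [0, 0, 0], "linear": [0, 0, 0], "jaw": -1}, {"twist": [0, 0, 0], "linear": [0, 0, 0], "jaw": -1}, {"twist": [0, 0, 0], "linear": [0, 0, 0], "jaw": -1}, {"twist": [0, 0, 0], "linear": [0, 0, 0], "jaw": -1}, {"twist": [0, 0, 0], "linear": [0, 0, 0], "jaw": -1}, {"twist": [0, 0, 0], "linear": [0, 0, 0], "jaw": -1}, {"twist": [0, 0, 0], "linear": [0, 0, 0], "jaw": -1}, {"twist": [0, 0, 0], "linear": [0, 0, 0], "jaw": -1}, {"twist": [0, 0, 0], "linear": [0, 0, 0], "jaw": -1}, {"twist": [0, 0, 0], "linear": [0, 0, 0], "jaw": -1}, {"twist": [0, 0, 0], "linear": [0, 0, 0], "jaw": -1}])

```text
time_s: 32.0
eef_pos: [0.6197, 0.2536, 0.1312]
eef_rot: [-3.14, -0.0, -0.08]
contact_force: [-0.4, 3.6, 0.1]
width: 0.0213
gripper_force: 30.0
```

Emit:
servo_tool(series=[{"twist": [0, 0, 0], "linear": [-0.306, 0.395, 0], "jaw": -1}, {"twist": [0, 0, 0], "linear": [-0.265, 0.424, 0], "jaw": -1}, {"twist": [0, 0, 0], "linear": [-0.222, 0.448, 0], "jaw": -1}, {"twist": [0, 0, 0], "linear": [-0.176, 0.468, 0], "jaw": -1}, {"twist": [0, 0, 0], "linear": [-0.129, 0.483, 0], "jaw": -1}, {"twist": [0, 0, 0], "linear": [-0.079, 0.494, 0], "jaw": -1}, {"twist": [0, 0, 0], "linear": [-0.03, 0.499, 0], "jaw": -1}, {"twist": [0, 0, 0], "linear": [0.02, 0.5, 0], "jaw": -1}, {"twist": [0, 0, 0], "linear": [0.07, 0.495, 0], "jaw": -1}, {"twist": [0, 0, 0], "linear": [0.12, 0.485, 0], "jaw": -1}, {"twist": [0, 0, 0], "linear": [0.167, 0.472, 0], "jaw": -1}, {"twist": [0, 0, 0], "linear": [0.213, 0.453, 0], "jaw": -1}, {"twist": [0, 0, 0], "linear": [0.258, 0.428, 0], "jaw": -1}, {"twist": [0, 0, 0], "linear": [0.299, 0.401, 0], "jaw": -1}, {"twist": [0, 0, 0], "linear": [0.08, 0.1, 0], "jaw": -1}, {"twist": [0, 0, 0], "linear": [0, 0, 0], "jaw": -1}])

```text
time_s: 33.6
eef_pos: [0.5957, -0.0054, 0.1308]
eef_rot: [-3.136, 0.01, -0.08]
contact_force: [-4.6, 9.3, 5.2]
width: 0.0216
gripper_force: 30.5
```

```bash
python3 st.py
```

```text
t 33.6 demag [[-11.5  15.3 130.8]] yawrel -0.003 [-4.6  9.3  5.2] 0.0216
```

Emit:
servo_tool(series=[{"twist": [0, 0, 0], "linear": [0, 0, 0], "jaw": -0.1}, {"twist": [0, 0, 0], "linear": [0, 0, 0], "jaw": -0.1}, {"twist": [0, 0, 0], "linear": [0, 0, -0.8], "jaw": -0.1}, {"twist": [0, 0, 0], "linear": [0, 0, -0.8], "jaw": -0.1}, {"twist": [0, 0, 0], "linear": [-0.645, 0.67, 0], "jaw": 1}, {"twist": [0, 0, 0], "linear": [-0.645, 0.67, 0], "jaw": 1}, {"twist": [0, 0, 0], "linear": [-0.645, 0.67, 0], "jaw": 1}, {"twist": [0, 0, 0], "linear": [-0.645, 0.67, 0], "jaw": 1}, {"twist": [0, 0, 0], "linear": [-0.645, 0.67, 0], "jaw": 1}, {"twist": [0, 0, 0], "linear": [-0.645, 0.67, 0], "jaw": 1}, {"twist": [0, 0, 0], "linear": [0, 0, 0.75], "jaw": 1}, {"twist": [0, 0, 0], "linear": [0, 0, 0.75], "jaw": 1}, {"twist": [0, 0, 0], "linear": [0, 0, 0], "jaw": 1}, {"twist": [0, 0, 0], "linear": [0, 0, 0], "jaw": 1}])

```text
time_s: 35.0
eef_pos: [0.4324, -0.1566, 0.1352]
eef_rot: [3.141, 0.001, -0.08]
contact_force: [0.5, 0.9, 0.7]
width: 0.0867
gripper_force: 0.0
```

```bash
python3 st.py; python3 dots.py
```

```text
t 35.0 demag [[-162.6 -148.1  135.2]] yawrel -0.002 [0.5 0.9 0.7] 0.0867
[318. 126.   8.] demag@72 [ -90.8 -147.7]
[318. 280.   7.] demag@72 [-166.7 -147.4]
[210.  62.   6.] demag@72 [-63.  -99.5]
[396.  62.   5.] demag@72 [ -63.3 -183.2]
[84. 64.  6.] demag@72 [-64.1 -42.9]
```

Emit:
servo_tool(series=[{"twist": [0, 0, 0], "linear": [-0.1, 0, 0.94], "jaw": 1}, {"twist": [0, 0, 0], "linear": [0, 0, 0.94], "jaw": 1}, {"twist": [0, 0, 0], "linear": [0, 0, 0], "jaw": -1}, {"twist": [0, 0, 0], "linear": [0, 0, 0], "jaw": -1}, {"twist": [0, 0, 0], "linear": [0, 0, 0], "jaw": -1}, {"twist": [0, 0, 0], "linear": [0, 0, 0], "jaw": -1}, {"twist": [0, 0, 0], "linear": [0, 0, 0], "jaw": -1}, {"twist": [0, 0, 0], "linear": [0, 0, 0], "jaw": -1}, {"twist": [0, 0, 0], "linear": [0, 0, 0], "jaw": -1}, {"twist": [0, 0, 0], "linear": [0, 0, 0], "jaw": -1}, {"twist": [0, 0, 0], "linear": [0, 0, 0], "jaw": -1}, {"twist": [0, 0, 0], "linear": [-0.1, 0, 0], "jaw": -1}, {"twist": [0, 0, 0], "linear": [-0.1, 0, 0], "jaw": -1}])

```text
time_s: 36.35
eef_pos: [0.4217, -0.1561, 0.0603]
eef_rot: [3.14, -0.004, -0.08]
contact_force: [3.8, -0.4, 4.0]
width: 0.0338
gripper_force: 30.0
```

Emit:
servo_tool(series=[{"twist": [0, 0, 0], "linear": [0, -0.345, 0], "jaw": -1}, {"twist": [0, 0, 0], "linear": [0, -0.345, 0], "jaw": -1}, {"twist": [0, 0, 0], "linear": [0, -0.345, 0], "jaw": -1}, {"twist": [0, 0, 0], "linear": [0, -0.345, 0], "jaw": -1}, {"twist": [0, 0, 0], "linear": [0, -0.345, 0], "jaw": -1}, {"twist": [0, 0, 0], "linear": [0, -0.345, 0], "jaw": -1}, {"twist": [0, 0, 0], "linear": [0, -0.345, 0], "jaw": -1}, {"twist": [0, 0, 0], "linear": [0, -0.345, 0], "jaw": -1}, {"twist": [0, 0, 0], "linear": [0, -0.345, 0], "jaw": -1}, {"twist": [0, 0, 0], "linear": [0, -0.345, 0], "jaw": -1}, {"twist": [0, 0, 0], "linear": [0, -0.345, 0], "jaw": -1}, {"twist": [0, 0, 0], "linear": [0, -0.345, 0], "jaw": -1}, {"twist": [0, 0, 0], "linear": [0, -0.345, 0], "jaw": -1}, {"twist": [0, 0, 0], "linear": [0, -0.345, 0], "jaw": -1}, {"twist": [0, 0, 0], "linear": [0, -0.345, 0], "jaw": -1}, {"twist": [0, 0, 0], "linear": [0, 0, 0], "jaw": -1}])

```text
time_s: 37.95
eef_pos: [0.4367, 0.0524, 0.0602]
eef_rot: [-3.141, -0.0, -0.079]
contact_force: [0.7, 2.7, 7.1]
width: 0.0336
gripper_force: 30.0
```

```bash
python3 st.py; python3 dots.py
```

```text
t 37.95 demag [[-174.5   60.5   60.2]] yawrel -0.001 [0.7 2.7 7.1] 0.0336
[318. 110.  12.] demag@72 [-98.6  60.7]
```

Emit:
servo_tool(series=[{"twist": [0, 0, 0], "linear": [0.3, 0, 0], "jaw": -1}, {"twist": [0, 0, 0], "linear": [0.3, 0, 0], "jaw": -1}, {"twist": [0, 0, 0], "linear": [0.3, 0, 0], "jaw": -1}, {"twist": [0, 0, 0], "linear": [0.3, 0, 0], "jaw": -1}, {"twist": [0, 0, 0], "linear": [0.3, 0, 0], "jaw": -1}, {"twist": [0, 0, 0], "linear": [0.3, 0, 0], "jaw": -1}, {"twist": [0, 0, 0], "linear": [0.3, 0, 0], "jaw": -1}, {"twist": [0, 0, 0], "linear": [0.3, 0, 0], "jaw": -1}, {"twist": [0, 0, 0], "linear": [0.3, 0, 0], "jaw": -1}, {"twist": [0, 0, 0], "linear": [0.3, 0, 0], "jaw": -1}, {"twist": [0, 0, 0], "linear": [0.3, 0, 0], "jaw": -1}, {"twist": [0, 0, 0], "linear": [0.15, 0, 0], "jaw": -1}, {"twist": [0, 0, 0], "linear": [0.1, 0, 0], "jaw": -1}, {"twist": [0, 0, 0], "linear": [0, 0, 0], "jaw": -1}])

```text
time_s: 39.4
eef_pos: [0.5745, 0.0401, 0.0601]
eef_rot: [-3.141, 0.009, -0.08]
contact_force: [-5.2, 0.1, 10.8]
width: 0.0336
gripper_force: 30.0
```

```bash
python3 st.py; python3 dots.py
```

```text
t 39.4 demag [[-36.2  59.   60.1]] yawrel -0.002 [-5.2  0.1 10.8] 0.0336
[396.  78.   7.] demag@72 [48.4 36.8]
[596.   8.   7.] demag@72 [ 66.3 -17.2]
[234.  76.   7.] demag@72 [48.8 82.7]
[136. 166.   7.] demag@72 [ 23.5 113.9]
[318. 110.   6.] demag@72 [39.5 58.8]
[ 74. 182.   7.] demag@72 [ 19.1 133.3]
[ 28. 178.  10.] demag@72 [ 20.3 147.1]
[ 50. 180.   6.] demag@72 [ 19.7 140.2]
```

Emit:
servo_tool(series=[{"twist": [0, 0, 0], "linear": [0.1, 0, 0], "jaw": -1}, {"twist": [0, 0, 0], "linear": [0, 0, 0], "jaw": -1}, {"twist": [0, 0, 0], "linear": [0, 0, 0], "jaw": 0.3}, {"twist": [0, 0, 0], "linear": [0, 0, 0], "jaw": 0.3}, {"twist": [0, 0, 0], "linear": [0, 0, 0], "jaw": 0.3}, {"twist": [0, 0, 0], "linear": [0, 0, 0], "jaw": 0.3}, {"twist": [0, 0, 0], "linear": [0, 0, -0.82], "jaw": 0.3}, {"twist": [0, 0, 0], "linear": [0, 0, -0.82], "jaw": 0.3}, {"twist": [0, 0, 0], "linear": [0, 0, -0.82], "jaw": 1}, {"twist": [0, 0, 0], "linear": [0, 0, -0.82], "jaw": 1}, {"twist": [0, 0, 0], "linear": [0.08, -0.9, 0], "jaw": 1}, {"twist": [0, 0, 0], "linear": [0.08, -0.9, 0], "jaw": 1}, {"twist": [0, 0, 0], "linear": [0.08, -0.9, 0], "jaw": 1}, {"twist": [0, 0, 0], "linear": [0.08, -0.9, 0], "jaw": 1}, {"twist": [0, 0, 0], "linear": [0.08, -0.9, 0], "jaw": 1}, {"twist": [0, 0, 0], "linear": [0.08, -0.9, 0], "jaw": 1}, {"twist": [0, 0, 0], "linear": [0, 0, 0], "jaw": 1}, {"twist": [0, 0, 0], "linear": [0, 0, 0], "jaw": 1}])

```text
time_s: 41.25
eef_pos: [0.6186, 0.2538, 0.1905]
eef_rot: [3.141, 0.001, -0.078]
contact_force: [0.6, -0.2, 0.5]
width: 0.0867
gripper_force: 0.0
```

```bash
python3 st.py
```

```text
t 41.25 demag [[ -8.8 275.4 190.5]] yawrel -0.001 [ 0.6 -0.2  0.5] 0.0867
```

Emit:
servo_tool(series=[{"twist": [0, 0, 0], "linear": [0, 0, 0.75], "jaw": 1}, {"twist": [0, 0, 0], "linear": [0, 0, 0.75], "jaw": 1}, {"twist": [0, 0, 0], "linear": [0, 0, 0], "jaw": -1}, {"twist": [0, 0, 0], "linear": [0, 0, 0], "jaw": -1}, {"twist": [0, 0, 0], "linear": [0, 0, 0], "jaw": -1}, {"twist": [0, 0, 0], "linear": [0, 0, 0], "jaw": -1}, {"twist": [0, 0, 0], "linear": [0, 0, 0], "jaw": -1}, {"twist": [0, 0, 0], "linear": [0, 0, 0], "jaw": -1}, {"twist": [0, 0, 0], "linear": [0, 0, 0], "jaw": -1}, {"twist": [0, 0, 0], "linear": [0, 0, 0], "jaw": -1}, {"twist": [0, 0, 0], "linear": [0, 0, 0], "jaw": -1}, {"twist": [0, 0, 0], "linear": [0, 0, 0], "jaw": -1}, {"twist": [0, 0, 0], "linear": [0, 0, 0], "jaw": -1}])

```text
time_s: 42.55
eef_pos: [0.619, 0.2538, 0.1312]
eef_rot: [-3.141, -0.0, -0.08]
contact_force: [-0.5, 3.2, 0.1]
width: 0.0216
gripper_force: 30.0
```

Emit:
servo_tool(series=[{"twist": [0, 0, 0], "linear": [-0.306, 0.395, 0], "jaw": -1}, {"twist": [0, 0, 0], "linear": [-0.265, 0.424, 0], "jaw": -1}, {"twist": [0, 0, 0], "linear": [-0.222, 0.448, 0], "jaw": -1}, {"twist": [0, 0, 0], "linear": [-0.176, 0.468, 0], "jaw": -1}, {"twist": [0, 0, 0], "linear": [-0.129, 0.483, 0], "jaw": -1}, {"twist": [0, 0, 0], "linear": [-0.079, 0.494, 0], "jaw": -1}, {"twist": [0, 0, 0], "linear": [-0.03, 0.499, 0], "jaw": -1}, {"twist": [0, 0, 0], "linear": [0.02, 0.5, 0], "jaw": -1}, {"twist": [0, 0, 0], "linear": [0.07, 0.495, 0], "jaw": -1}, {"twist": [0, 0, 0], "linear": [0.12, 0.485, 0], "jaw": -1}, {"twist": [0, 0, 0], "linear": [0.167, 0.472, 0], "jaw": -1}, {"twist": [0, 0, 0], "linear": [0.213, 0.453, 0], "jaw": -1}, {"twist": [0, 0, 0], "linear": [0.258, 0.428, 0], "jaw": -1}, {"twist": [0, 0, 0], "linear": [0.299, 0.401, 0], "jaw": -1}, {"twist": [0, 0, 0], "linear": [0.08, 0.1, 0], "jaw": -1}, {"twist": [0, 0, 0], "linear": [0, 0, 0], "jaw": -1}])

```text
time_s: 44.15
eef_pos: [0.5951, -0.0053, 0.1308]
eef_rot: [-3.137, 0.009, -0.08]
contact_force: [-4.9, 8.2, 6.1]
width: 0.0215
gripper_force: 30.5
```

```bash
python3 st.py
```

```text
t 44.15 demag [[-12.1  15.3 130.8]] yawrel -0.002 [-4.9  8.2  6.1] 0.0215
```

Emit:
servo_tool(series=[{"twist": [0, 0, 0], "linear": [0, 0, 0], "jaw": -0.1}, {"twist": [0, 0, 0], "linear": [0, 0, 0], "jaw": -0.1}, {"twist": [0, 0, 0], "linear": [0, 0, -0.8], "jaw": -0.1}, {"twist": [0, 0, 0], "linear": [0, 0, -0.8], "jaw": -0.1}, {"twist": [0, 0, 0], "linear": [-0.4, 0.7, -0.5], "jaw": 1}, {"twist": [0, 0, 0], "linear": [-0.4, 0.7, -0.5], "jaw": 1}, {"twist": [0, 0, 0], "linear": [-0.4, 0.7, -0.5], "jaw": 1}, {"twist": [0, 0, 0], "linear": [-0.4, 0.7, -0.5], "jaw": 1}, {"twist": [0, 0, 0], "linear": [-0.4, 0.7, -0.5], "jaw": 1}, {"twist": [0, 0, 0], "linear": [0, 0, -1], "jaw": -1}, {"twist": [0, 0, 0], "linear": [0, 0, -1], "jaw": -1}, {"twist": [0, 0, 0], "linear": [0, 0, 0], "jaw": -1}, {"twist": [0, 0, 0], "linear": [0, 0, 0], "jaw": -1}, {"twist": [0, 0, 0], "linear": [0, 0, 0], "jaw": -1}, {"twist": [0, 0, 0], "linear": [0, 0, 0], "jaw": -1}, {"twist": [0, 0, 0], "linear": [0, 0, 0], "jaw": -1}, {"twist": [0, 0, 0], "linear": [0, 0, 0], "jaw": -1}, {"twist": [0, 0, 0], "linear": [0, 0, 0], "jaw": -1}, {"twist": [0, 0, 0], "linear": [0, 0, 0], "jaw": -1}, {"twist": [0, 0, 0], "linear": [0, 0, 0], "jaw": -1}])

```text
time_s: 46.15
eef_pos: [0.5079, -0.1409, 0.3751]
eef_rot: [3.142, 0.0, -0.08]
contact_force: [0.1, 0.5, 0.0]
width: 0.0028
gripper_force: 0.0
```

```bash
python3 st.py; python3 dots.py
python3 - <<'E'
from station import env
from h import *
D=np.load('D.npy'); p=env.camera_params('wrist'); w=env.get_image('wrist')[:,:,::-1].copy()
s=env.get_image('scene')[:,:,::-1]
print(proj(d2w([(-38,-89-34*i,72) for i in range(4)],D),p).round(0))
cv2.imwrite('pics/m9.png',np.hstack([w[:420],cv2.resize(s[140:392,180:420],(400,420))])[:, :][:, 240:] if 0 else np.hstack([cv2.resize(w[:300],(480,225)).copy() if 0 else w[:400,100:540],cv2.resize(s[150:390,190:406],(360,400),interpolation=cv2.INTER_CUBIC)]))
E
```

```text
t 46.15 demag [[ -88.5 -126.7  375.1]] yawrel -0.003 [0.1 0.5 0. ] 0.0028
[472.  52.  15.] demag@72 [  52.  -274.3]
[518. 126.  17.] demag@72 [ -17.1 -326.6]
[340. 202.  17.] demag@72 [ -92.8 -149.2]
[244. 168.  16.] demag@72 [-57.  -49.9]
[350.  68.   5.] demag@72 [  38.9 -156.7]
[216.  62.   7.] demag@72 [ 43.8 -26.6]
[280.  68.   5.] demag@72 [ 39.1 -88.6]
[314.  76.   5.] demag@72 [  30.8 -122.6]
[384.  68.   5.] demag@72 [  38.8 -190.8]
[282. 148.   5.] demag@72 [-37.  -88.6]
[316. 156.   5.] demag@72 [ -45.1 -123.2]
[348. 148.   4.] demag@72 [ -37.2 -156.9]
[[282. 149.]
 [315. 148.]
 [349. 148.]
 [382. 148.]]
```

View pics/m9.png

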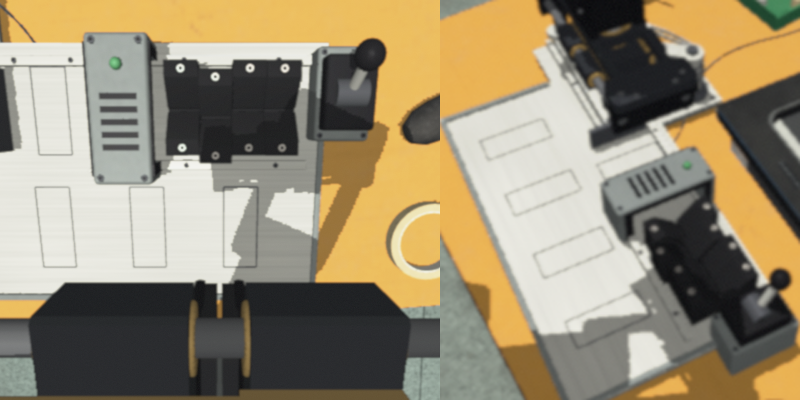

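The wrist view shows all four blocks on the outfeed, with near dots at y -89, -123, -157 and -191. One sits about 8 mm forward but inside the limits. The bay is empty, the pusher is home at the left edge, and the toggle is still on at (370,50). Now to the far side of the ball.

Emit:
servo_tool(series=[{"twist": [0, 0, 0], "linear": [0.72, 0.53, 0], "jaw": -1}, {"twist": [0, 0, 0], "linear": [0.72, 0.53, 0], "jaw": -1}, {"twist": [0, 0, 0], "linear": [0.72, 0.53, 0], "jaw": -1}, {"twist": [0, 0, 0], "linear": [0.72, 0.53, 0], "jaw": -1}, {"twist": [0, 0, 0], "linear": [0.72, 0.53, 0], "jaw": -1}, {"twist": [0, 0, 0], "linear": [0.72, 0.53, 0], "jaw": -1}, {"twist": [0, 0, 0], "linear": [0, 0, 0.9], "jaw": -1}, {"twist": [0, 0, 0], "linear": [0, 0, 0.9], "jaw": -1}, {"twist": [0, 0, 0], "linear": [0, 0, 0.9], "jaw": -1}, {"twist": [0, 0, 0], "linear": [0, 0, 0.9], "jaw": -1}, {"twist": [0, 0, 0], "linear": [0, 0, 0], "jaw": -1}, {"twist": [0, 0, 0], "linear": [0, 0, 0], "jaw": -1}])

```text
time_s: 47.5
eef_pos: [0.67, -0.2817, 0.231]
eef_rot: [-3.141, 0.001, -0.08]
contact_force: [-0.0, -0.3, 1.4]
width: 0.0006
gripper_force: 0.0
```

```bash
python3 st.py
```

```text
t 47.5 demag [[  84.  -254.4  231. ]] yawrel -0.003 [-0.  -0.3  1.4] 0.0006
```

Emit:
servo_tool(series=[{"twist": [0, 0, 0], "linear": [0, 0, 0.8], "jaw": -1}, {"twist": [0, 0, 0], "linear": [0, 0, 0.8], "jaw": -1}, {"twist": [0, 0, 0], "linear": [0, 0, 0.8], "jaw": -1}, {"twist": [0, 0, 0], "linear": [-0.3, 0, 0], "jaw": -1}, {"twist": [0, 0, 0], "linear": [-0.3, 0, 0], "jaw": -1}, {"twist": [0, 0, 0], "linear": [-0.3, 0, 0], "jaw": -1}, {"twist": [0, 0, 0], "linear": [-0.3, 0, 0], "jaw": -1}, {"twist": [0, 0, 0], "linear": [-0.3, 0, 0], "jaw": -1}, {"twist": [0, 0, 0], "linear": [-0.3, 0, 0], "jaw": -1}, {"twist": [0, 0, 0], "linear": [-0.12, 0, 0], "jaw": -1}, {"twist": [0, 0, 0], "linear": [0, 0, 0], "jaw": -1}])

```text
time_s: 48.6
eef_pos: [0.5971, -0.2771, 0.1389]
eef_rot: [3.138, -0.01, -0.081]
contact_force: [4.1, -0.3, 1.9]
width: 0.0005
gripper_force: 2.0
```

```bash
python3 st.py
```

```text
t 48.6 demag [[  11.  -255.5  138.9]] yawrel -0.004 [ 4.1 -0.3  1.9] 0.0005
```

Push a little further to be sure it reaches its stop.

Emit:
servo_tool(series=[{"twist": [0, 0, 0], "linear": [-0.1, 0, 0], "jaw": -1}, {"twist": [0, 0, 0], "linear": [-0.1, 0, 0], "jaw": -1}, {"twist": [0, 0, 0], "linear": [0, 0, 0], "jaw": -1}])

```text
time_s: 48.9
eef_pos: [0.5961, -0.2772, 0.1394]
eef_rot: [3.136, -0.026, -0.083]
contact_force: [17.6, 2.6, -5.0]
width: 0.0007
gripper_force: 9.2
```

```bash
python3 st.py
```

```text
t 48.9 demag [[   9.9 -255.7  139.4]] yawrel -0.006 [17.6  2.6 -5. ] 0.0007
```

Emit:
servo_tool(series=[{"twist": [0, 0, 0], "linear": [0.5, 0, 0], "jaw": -1}, {"twist": [0, 0, 0], "linear": [0.7, 0, 0], "jaw": -1}, {"twist": [0, 0, 0], "linear": [0, 0, -1], "jaw": -1}, {"twist": [0, 0, 0], "linear": [0, 0, -1], "jaw": -1}, {"twist": [0, 0, 0], "linear": [0, 0, -1], "jaw": -1}, {"twist": [0, 0, 0], "linear": [0, 0, -1], "jaw": -1}, {"twist": [0, 0, 0], "linear": [0, 0, -1], "jaw": -1}, {"twist": [0, 0, 0], "linear": [0, 0, -1], "jaw": -1}, {"twist": [0, 0, 0], "linear": [-0.72, -0.53, 0], "jaw": -1}, {"twist": [0, 0, 0], "linear": [-0.72, -0.53, 0], "jaw": -1}, {"twist": [0, 0, 0], "linear": [-0.72, -0.53, 0], "jaw": -1}, {"twist": [0, 0, 0], "linear": [-0.72, -0.53, 0], "jaw": -1}, {"twist": [0, 0, 0], "linear": [-0.72, -0.53, 0], "jaw": -1}, {"twist": [0, 0, 0], "linear": [0, 0, 0], "jaw": -1}, {"twist": [0, 0, 0], "linear": [0, 0, 0], "jaw": -1}])

```text
time_s: 50.4
eef_pos: [0.4984, -0.1615, 0.377]
eef_rot: [3.14, -0.003, -0.08]
contact_force: [-0.2, -0.8, 0.7]
width: 0.0006
gripper_force: 0.0
```

```bash
python3 st.py; python3 dots.py
python3 - <<'E'
from station import env
from h import *
D=np.load('D.npy'); p=env.camera_params('wrist'); g=env.get_image('wrist').mean(2)
for n,P in dict(off=(-12,-253.5,132),on=(40,-253.5,132)).items():
    u,v=proj(d2w(P,D),p)[0].round().astype(int); print(n,u,v,g[v-4:v+5,u-4:u+5].mean().round(1))
u,v=proj(d2w([(-12,-253.5,132)],D),p)[0].astype(int); print(g[max(v-40,0):v+40:5,u-30:u+31:6].round().astype(int))
ps=env.camera_params('scene'); s=env.get_image('scene').mean(2)
for n,P in dict(home=(-12,275,140),off=(-12,-253.5,132),on=(40,-253.5,132)).items():
    u,v=proj(d2w(P,D),ps)[0].round().astype(int); print('scene',n,s[v-2:v+3,u-2:u+3].mean().round(1))
E
```

```text
t 50.4 demag [[ -96.4 -147.9  377. ]] yawrel -0.002 [-0.2 -0.8  0.7] 0.0006
[402.  50.  12.] demag@72 [  47.6 -229.8]
[258.  60.   5.] demag@72 [ 38.9 -88.9]
[328.  60.   5.] demag@72 [  38.7 -157.2]
[362.  60.   5.] demag@72 [  38.6 -190.3]
[102.  66.   9.] demag@72 [33.8 63.6]
[292.  68.   5.] demag@72 [  31.5 -122.9]
[190.  54.   6.] demag@72 [ 44.4 -24.1]
[496. 124.  14.] demag@72 [ -20.9 -328.1]
[634. 172.  10.] demag@72 [ -70.5 -475.7]
[260. 140.   5.] demag@72 [-37. -89.]
[294. 148.   5.] demag@72 [ -45.1 -122.5]
[326. 140.   5.] demag@72 [ -37.2 -156.3]
off 439 113 36.0
on 443 48 75.8
[[ 56  64  68  68  68  68  67  50 173 174 174]
 [ 56  72  94  95  94  93  94  48 174 174 174]
 [ 57  77 104 104 103 104 102  49 175 174 173]
 [ 58  80 103 122 144 103 101  48 175 174 174]
 [ 35  68  91 132 166  92  88  50 174 175 174]
 [ 36  48  71  98 158  73  53  54 176 175 174]
 [ 36  33  33  42  35  38  41  53 174 174 174]
 [ 36  34  34  25  29  47  45  39 175 174 174]
 [ 34  34  35  27  31  33  40  39 173 174 174]
 [ 36  36  35  25  26  30  32  32 166 174 175]
 [ 30  32  28  30  28  30  29  83 109 140 174]
 [102 103 104 102  83  44  74 110 110 109 109]
 [ 93  95  95  93  94  92  94 110 110 109 109]
 [108 107 108 110 110 108 109 110 108 109 109]
 [109 109 110 109 109 109 110 109 109 108 108]
 [109 108 107 106 107 108 109 107 108 107 109]]
scene home 25.2
scene off 25.2
scene on 166.3
```

The ball shows at the off position and no longer at the on position. The handle is home and the blocks haven't moved.

```bash
python3 -c "
from station import env
print(env.hand_in())"
```

```text
the job is handed in; nothing more can be done
None
```

I demagnetised all four vee blocks and left them on the outfeed, with the lever home and the demagnetiser off, and handed the job in at about 50 s; one block sits about 8 mm forward of the back rail, within limits, and no verdict came back.

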